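# Charge a crucible and load the bogie furnace

### The arm

A 6-joint arm with a two-finger parallel gripper is mounted at the origin on the work surface. World frame = base frame: x ahead of the robot, y to its left, z up, the work surface at z = 0. Lengths are in m, angles in rad, forces in N, time in s.
With the tool pointing down it reaches from about 0.2 to 0.875 m from the base axis. Payload 3.4 kg.
Tool frame: the origin (TCP) lies at the very end of the fingers, on their centre line; the grasp point (between the pads) lies 19 mm behind it; z points along the fingers, x is the direction in which the jaws open and shut, and the axes are right-handed (so a half turn about z gives the same grasp; the last joint's range is limited). The gripper opens to 94 mm and grips with 3 to 60 N. Pads are 16 mm wide; open, the fingers measure 119 mm over their backs; the gripper's body (75 mm by 177 mm) begins 78 mm behind the grasp point.
Start: joints at [-1.404, 0.276, 1.505, -0, 1.361, -0.121], TCP at [0.163, -0.551, 0.205] pointing down, gripper open.
Joint ranges: [-2.89, 2.89], [-0.75, 2.08], [0.22, 2.7], [-1.18, 4.32], [0.11, 2.71], [-2.7, 2.7]. Speed limits (rad/s): [2.57, 2.57, 3.14, 3.14, 3.14, 3.14].

### API

Orientations are given as a rotation vector (axis times angle).
In Python, from plant import bot gives the robot as it stands.
- The arm moves only by the tool carry_out, never from a script. Its argument "deltas" is a list of rows, each a list of 3 entries, a list of its own where there are three numbers: the shift along the tool's x, y, z in mm, then the turn, a rotation vector about the tool's x, y, z in degrees, then the opening in per cent of the stroke, from 0 (shut) to 100 (fully open). A call has 1 to 12 rows; each row is the pose to reach, as a shift and turn from the pose commanded when the call began, along the tool's axes at that moment; what a row does not reach only later rows make up. A row lasts 1/10 s, in which the tool goes at most 50 mm and 8.59 degrees, less where a joint would pass 70% of its speed; a pose out of reach is approached as far as the arm can. A call with a gripper value outside its range is refused whole. The fingers move at their own pace and stop on an object; "newtons" is the grip in N (left out, the last holds). Time passes only in rows, so rows that repeat a pose let the fingers close. It gives the time, the measured TCP pose, the force and the opening at its end, in the units of the state.
- bot.sense(): the state, without advancing time (a new reading comes with each control period).
- bot.get_image(name): name is "scene" or "top" or "wrist"; returns the picture (480x640x3 uint8, blue, green, red); there is no depth.
- bot.camera_model(name): a dict with "fx", "fy", "cx", "cy" (pixels), "rvec" (rotation vector, rad) and "tvec" (3), from world to camera coordinates, as OpenCV has them; the wrist camera has in their place "tool_from_camera" (4x4, takes a point from camera to tool coordinates, whose origin is the TCP and whose axes are the tool frame's). Camera axes: x right, y down, z forward; pixel columns grow to the right and rows downward; lengths in m; the calibration is good to about 2 mm. A picture is of the moment at which its call begins: read the wrist's pose just before it. camera_model takes no time and is no camera call.
- bot.job_done(): hands the job in, once; it reports no verdict.
Trained networks look in the newest picture that a camera, given by its name, has taken for a name from the list of things; names that differ only in an ending like _2 or _b are one class to them, and where a whole thing is asked for, a point or a joint stands for the part that bears it (a point fixed in the world has none). Each returns a list of dicts, best first, with "confidence" (0 to 1); they miss things now and then, are a little off and sometimes report something else, mostly with a low value. They report only what shows in the picture. A call takes as long as a camera call. They do not tell look-alikes from the thing itself.
- bot.search_frame(camera, target): "point" ([x, y, z] in m, in the coordinates of the camera as it stood for that picture, good to about 4 mm: the middle of the surface that is visible of it).
- bot.landmark_of(camera, target): "point" ([x, y, z] in m, in the coordinates of the camera as it stood for that picture, good to about 4 mm: a listed point, or the origin of a listed thing).
The state is a dict: "time": time; "q": joint angles; "joint_velocities": joint speeds; "joint_torque": joint torques, N m; "eef_pos": TCP position; "tcp_rot": TCP orientation; "force": force on the tool from outside, world axes, zero at the start; "wrist_torque": the same for the moment, N m; "finger_gap": finger opening in m.
Only numpy, scipy, OpenCV 4.12 (cv2) and the standard library are available. Lean on these libraries where they do the work, as an engineer would, in place of code of your own. Each camera call takes 0.05 s, during which the arm holds its last target. There are 200 camera calls.

### The job

Pour all the ore briquettes from the scoop through the funnel into the tall crucible on the tray, put the scoop back upright where it was, and stand the funnel upright on the cork mat. Set every small lidded sample crucible upright on the tray beside the tall one, then pull the loaded tray by its bail off the loading stand and up over the step onto the middle of the furnace's rolled-out hearth, square to it: slide it without lifting it clear or tipping anything. Finally roll the bogie gently home until its door is shut, and leave the other things on the bench as they are.

Things in the scene. Friction and masses are not known exactly. Their poses are not given: they have to be found in the camera images.
- furnace: Grey bench-top bogie-hearth furnace, fixed, 400 mm wide, 310 mm deep, 246 mm high. Its origin is at bench height in the middle of its open front face; its x points into the furnace (away from the robot), y along the front. A rail bed 10 mm high runs 255 mm out of its front.
- bogie (a joint): How far the bogie (rolling hearth with the door plate on its near end) is rolled in, in m: 0 = fully out; 0.235 = fully home, door shut against the furnace's front face. It starts nearly fully out, moves along the furnace's x, stays where left; takes about 4 N to push slowly. Door plate: 35 mm thick, 325 mm wide, its top edge 201 mm above the bench.
- hearth (a point): Centre of the top face of the bogie's pale refractory hearth slab: 185 mm deep (furnace x) by 250 mm wide (furnace y), level, 75 mm above the bench, flat without any rim. It rolls with the bogie. Axes as the furnace's.
- bogie_handle (a point): Middle of the steel bar handle on the outside of the bogie's door plate: round bar 14 mm in diameter, 136 mm long along the furnace's y, its axis 50 mm in front of the door's outer face (towards the robot) and 195 mm above the bench, held by studs 60 mm either side of the middle. It rolls with the bogie; axes as the furnace's.
- stand: Steel loading stand, fixed, 190 mm (x) by 250 mm (y), on the right (-y) side of the rolled-out bogie. Its flat top, 67 mm above the bench, is 8 mm LOWER than the hearth; a gap of 5 to 10 mm lies between it and the hearth's side. Origin at bench height under its middle; axes parallel to the furnace's.
- tray_c (a point): Flat steel charging tray on the loading stand, 160 mm (own x) by 210 mm (own y), floor 4 mm thick, rim 12 mm high above the underside, 0.32 kg, with a bail handle at each end. This point is the middle of its underside; z up, own +y towards the hearth. Its leading lower edge catches on the side of the hearth slab unless that end is raised a little as it crosses.
- tray_bail (a point): Middle of the bar of the tray's leading bail (own +y end, next to the hearth): round bar 10 mm in diameter, 68 mm long along own x, 122 mm from the tray's middle and 42 mm above its underside, with a leg at each end of the bar down to the tray's end wall. The -y end has one alike. Axes as the tray's.
- crucible_c (a point): Tall open ceramic crucible standing about the middle of the tray: 68 mm outside diameter, 58 mm inside, 78 mm tall, floor 6 mm thick, 0.24 kg. The point is on its axis half-way up; z up.
- funnel_c (a point): Centre of the loose aluminium funnel seated in the crucible's mouth: the point on its axis 33 mm above the spout's lower end. Spout 51 mm outside, 45 mm inside diameter, 20 mm long, then a cone up to a mouth 120 mm in diameter, 66 mm above the spout's lower end; 0.11 kg. The spout sinks 24 mm into the crucible. It can stand by itself on its spout. z up.
- funnel_grip (a point): Middle of the funnel's grip lug, an upright block 26 mm (own x) by 12 mm (own y) by 34 mm high outside the rim, 72 mm from the funnel's axis on its own -x side and 74 mm above the spout's lower end. Axes as the funnel's.
- scoop_grip (a point): Middle of the black grip bar of the aluminium charging scoop that stands on the bench with the briquettes in it. The bar runs along own x, 95 mm long, 14 mm wide and high, over the trough, on a post at the closed (+x) end. The point is 75 mm above the scoop's underside, 15 mm towards the closed end from the trough's middle. 0.16 kg empty. z up.
- scoop_lip (a point): Middle of the lip at the scoop's open mouth (own -x end), on its floor. Trough 120 mm long (own x), 56 mm wide (50 mm inside), walls 40 mm high, floor level and 4 mm thick, no lip. The briquettes slide out when the mouth points 45 degrees down or more. 75 mm along own -x from the grip point and 71 mm below it.
- mat: Round cork mat fixed on the bench, 124 mm in diameter, 4 mm thick, the resting place for the funnel. Origin in the middle of its underside.
- lump0_c (a point): Ore briquette: dark brown pressed cylinder, 18 mm in diameter and 20 mm tall (own z along its axis), 20 g; the point is its centre. Three to five of them stand in the scoop at the start.
- lump1_c (a point): Ore briquette: dark brown pressed cylinder, 18 mm in diameter and 20 mm tall (own z along its axis), 20 g; the point is its centre. Three to five of them stand in the scoop at the start.
- lump2_c (a point): Ore briquette: dark brown pressed cylinder, 18 mm in diameter and 20 mm tall (own z along its axis), 20 g; the point is its centre. Three to five of them stand in the scoop at the start.
- lump3_c (a point): Ore briquette: dark brown pressed cylinder, 18 mm in diameter and 20 mm tall (own z along its axis), 20 g; the point is its centre. Three to five of them stand in the scoop at the start.
- lump4_c (a point): Ore briquette: dark brown pressed cylinder, 18 mm in diameter and 20 mm tall (own z along its axis), 20 g; the point is its centre. Three to five of them stand in the scoop at the start.
- sample0_c (a point): Small white ceramic sample crucible, closed by its lid: an upright cylinder 50 mm in diameter, 64 mm tall plus a lid knob 14 mm in diameter and 10 mm high, about 0.14 kg. This point is on its axis 40 mm above its underside, a good height to grip. Two or three of them stand on the bench.
- sample1_c (a point): Small white ceramic sample crucible, closed by its lid: an upright cylinder 50 mm in diameter, 64 mm tall plus a lid knob 14 mm in diameter and 10 mm high, about 0.14 kg. This point is on its axis 40 mm above its underside, a good height to grip. Two or three of them stand on the bench.
- sample2_c (a point): Small white ceramic sample crucible, closed by its lid: an upright cylinder 50 mm in diameter, 64 mm tall plus a lid knob 14 mm in diameter and 10 mm high, about 0.14 kg. This point is on its axis 40 mm above its underside, a good height to grip. Two or three of them stand on the bench.
- tongs: Steel crucible tongs, 260 mm long, 8 mm high, lying; not part of the job, leave alone. Origin under its middle.
- spare_crucible: An empty tall crucible, 68 mm wide and 78 mm tall, standing on the bench to the right, away from the tray; not part of the job, leave alone. Origin under its middle.
- jar: Brown glass jar with black cap, 70 mm wide, 80 mm tall; not part of the job, leave alone. Origin under its middle.
Mind the look-alikes: they are no part of the job. What is shaped like the part that bears scoop_grip but blue, green or red is not meant.

How it is judged:
On the way, in this order (a step that is already met when the one before it is completed fails the run):
1. all the briquettes are in the tall crucible, poured with the funnel in its mouth, the tray still on the stand (horizontal distance between each of lump0_c, lump1_c, lump2_c, lump3_c, lump4_c and crucible_c below 0.026 m and z of lump0_c in the frame of crucible_c between -0.037 and 0.026 m and z of lump1_c in the frame of crucible_c between -0.037 and 0.026 m and z of lump2_c in the frame of crucible_c between -0.037 and 0.026 m and z of lump3_c in the frame of crucible_c between -0.037 and 0.026 m and z of lump4_c in the frame of crucible_c between -0.037 and 0.026 m and horizontal distance between funnel_c and crucible_c below 0.025 m and z of funnel_c in the frame of crucible_c below 0.07 m and horizontal distance between tray_c and stand below 0.05 m), for 0.2 s.
2. the tray, with the crucible and the samples on it, stands flat and square on the rolled-out hearth (x of tray_c in the frame of hearth between -0.022 and 0.022 m and y of tray_c in the frame of hearth between -0.025 and 0.025 m and z of tray_c in the frame of hearth below 0.004 m and angle between tray_c's own z axis and vertical below 0.03 rad and angle between the y axis of tray_c and the y axis of hearth, either way round below 0.12 rad and x of sample0_c in the frame of tray_c between -0.06 and 0.06 m and y of sample0_c in the frame of tray_c between -0.085 and 0.085 m and z of sample0_c in the frame of tray_c between 0.037 and 0.05 m and angle between each of sample0_c, sample1_c, sample2_c's own z axis and vertical below 0.1 rad and x of sample1_c in the frame of tray_c between -0.06 and 0.06 m and y of sample1_c in the frame of tray_c between -0.085 and 0.085 m and z of sample1_c in the frame of tray_c between 0.037 and 0.05 m and x of sample2_c in the frame of tray_c between -0.06 and 0.06 m and y of sample2_c in the frame of tray_c between -0.085 and 0.085 m and z of sample2_c in the frame of tray_c between 0.037 and 0.05 m and x of crucible_c in the frame of tray_c between -0.05 and 0.05 m and y of crucible_c in the frame of tray_c between -0.075 and 0.075 m and angle between crucible_c's own z axis and vertical below 0.08 rad and z of crucible_c in the frame of tray_c below 0.05 m and value of joint bogie below 0.035 m), for 0.2 s.
At the end, for the whole second after the job is handed in: Bogie home within 6 mm; tray flat on the hearth, centred within 22 mm, within 7 degrees of square; all briquettes in the upright crucible, every sample upright on the tray; funnel upright on the mat; scoop upright on the bench within 60 mm of where it was; all at rest (value of joint bogie above 0.229 m and x of tray_c in the frame of hearth between -0.022 and 0.022 m and y of tray_c in the frame of hearth between -0.025 and 0.025 m and z of tray_c in the frame of hearth below 0.004 m and angle between tray_c's own z axis and vertical below 0.03 rad and angle between the y axis of tray_c and the y axis of hearth, either way round below 0.12 rad and horizontal distance between each of lump0_c, lump1_c, lump2_c, lump3_c, lump4_c and crucible_c below 0.026 m and z of lump0_c in the frame of crucible_c between -0.037 and 0.026 m and z of lump1_c in the frame of crucible_c between -0.037 and 0.026 m and z of lump2_c in the frame of crucible_c between -0.037 and 0.026 m and z of lump3_c in the frame of crucible_c between -0.037 and 0.026 m and z of lump4_c in the frame of crucible_c between -0.037 and 0.026 m and x of sample0_c in the frame of tray_c between -0.06 and 0.06 m and y of sample0_c in the frame of tray_c between -0.085 and 0.085 m and z of sample0_c in the frame of tray_c between 0.037 and 0.05 m and angle between each of sample0_c, sample1_c, sample2_c, funnel_c, scoop_grip's own z axis and vertical below 0.1 rad and x of sample1_c in the frame of tray_c between -0.06 and 0.06 m and y of sample1_c in the frame of tray_c between -0.085 and 0.085 m and z of sample1_c in the frame of tray_c between 0.037 and 0.05 m and x of sample2_c in the frame of tray_c between -0.06 and 0.06 m and y of sample2_c in the frame of tray_c between -0.085 and 0.085 m and z of sample2_c in the frame of tray_c between 0.037 and 0.05 m and x of crucible_c in the frame of tray_c between -0.05 and 0.05 m and y of crucible_c in the frame of tray_c between -0.075 and 0.075 m and angle between crucible_c's own z axis and vertical below 0.08 rad and z of crucible_c in the frame of tray_c below 0.05 m and horizontal distance between funnel_c and mat below 0.04 m and height (world z) of funnel_c below 0.045 m and distance of scoop_grip from where it was at the start of the episode below 0.06 m and height (world z) of scoop_grip below 0.085 m and velocity of joint bogie between -0.01 and 0.01 m/s); the robot touches nothing.
It fails at once if the tray tilts more than 10 degrees (angle between tray_c's own z axis and vertical above 0.175 rad).
It fails at once if the tray is lifted clear (its middle more than 25 mm above the hearth's level) (z of tray_c in the frame of hearth above 0.025 m).
It fails at once if the tall crucible tips more than 20 degrees (angle between crucible_c's own z axis and vertical above 0.35 rad).
It fails at once if the bogie is slammed (faster than 0.3 m/s) (velocity of joint bogie above 0.3 m/s).
It fails at once if a bystander on the bench is moved more than 50 mm (distance of any of tongs, spare_crucible, jar from where it was at the start of the episode above 0.05 m).
Of lump0, lump1, lump2, lump3, lump4 only 3 to 5 are there at a start; the rules pass over those that are not, and their reading is None.
Of sample0, sample1, sample2 only 2 to 3 are there at a start; the rules pass over those that are not, and their reading is None.
At some moment in a run one of sample0, sample1, sample2 may be knocked a few centimetres aside while the robot is not near it.
It also fails if it takes over 200 s, if anything falls off the work surface, if the arm or the gripper's body presses on something with over 40 N, if the wrist force passes 120 N, or if a joint passes its speed limit or range.

## Working session

There is one attempt and no reset: what is moved stays moved. The work goes in short steps, Python scripts to look and compute and a tool call to move; the robot and the scene stay as the last step left them, time stands still between calls to the robot, and variables do not carry over. Pictures are saved under pics/ and viewed, about 12 in all and at most 16, crops included, and the job is handed in when it is done.

Besides the shell and the picture viewer there is one more tool, called after "Call:" in YAML: its name, and indented under it one key for each argument. carry_out: Moves the arm, as the interface text tells. Its arguments: {"type":"object","properties":{"deltas":{"type":"array"},"newtons":{"type":"number"}},"required":["deltas"]}

```bash
ls; mkdir -p pics
cat > h.py <<'E'
import numpy as np, cv2
from scipy.spatial.transform import Rotation as R
from plant import bot
def cam(name):
    m=bot.camera_model(name)
    if name=='wrist':
        s=bot.sense(); T=np.eye(4); T[:3,:3]=R.from_rotvec(s['tcp_rot']).as_matrix(); T[:3,3]=s['eef_pos']
        return T@np.array(m['tool_from_camera'])
    T=np.eye(4); T[:3,:3]=R.from_rotvec(np.ravel(m['rvec'])).as_matrix(); T[:3,3]=np.ravel(m['tvec'])
    return np.linalg.inv(T)
def find(name,targets,fn='landmark_of',T=None,n=4,minc=0.2):
    T=cam(name) if T is None else T
    out={}
    for t in targets:
        r=getattr(bot,fn)(name,t)
        out[t]=[(np.round((T@np.r_[d['point'],1])[:3],4).tolist(),round(d['confidence'],2)) for d in r[:n] if d['confidence']>=minc]
        print(t,out[t])
    return out
def shot(name,fn):
    T=cam(name); im=bot.get_image(name); cv2.imwrite('pics/'+fn,im); return T,im
def proj(name,p,T=None):
    m=bot.camera_model(name); T=cam(name) if T is None else T
    c=np.linalg.inv(T)@np.r_[p,1]; return (m['fx']*c[0]/c[2]+m['cx'],m['fy']*c[1]/c[2]+m['cy'])
def ray(name,uv,z,T=None):
    m=bot.camera_model(name); T=cam(name) if T is None else T
    d=T[:3,:3]@np.array([(uv[0]-m['cx'])/m['fx'],(uv[1]-m['cy'])/m['fy'],1]); o=T[:3,3]
    return o+d*(z-o[2])/d[2]
def delta(p,down=None):
    """world goal (TCP pos, optional rotation matrix) -> tool-frame shift mm, turn deg"""
    s=bot.sense(); Rm=R.from_rotvec(s['tcp_rot'])
    print('shift',np.round(Rm.inv().apply(np.array(p)-s['eef_pos'])*1000,1), 'turn', None if down is None else np.round(np.degrees((Rm.inv()*R.from_matrix(down)).as_rotvec()),1))
E
python3 - <<'E'
from h import *
s=bot.sense(); print({k:np.round(v,3).tolist() for k,v in s.items()}); print(np.round(R.from_rotvec(s['tcp_rot']).as_matrix(),3)); print(bot.camera_model('wrist'))
for c in ('scene','top'):
    T,im=shot(c,c+'0.png'); print(c,np.round(T[:3,3],2))
    find(c,['furnace','bogie_handle','hearth','stand','tray_c','tray_bail','crucible_c','funnel_c','funnel_grip','scoop_grip','scoop_lip','mat','sample0_c','lump0_c','tongs','spare_crucible','jar'])
E
```

```text
pics
{'time': 0.0, 'q': [-1.404, 0.277, 1.506, 0.0, 1.361, -0.121], 'joint_velocities': [0.001, 0.0, -0.0, -0.0, -0.001, 0.001], 'joint_torque': [-0.003, -40.459, -23.723, 0.07, 0.035, -0.0], 'eef_pos': [0.163, -0.551, 0.205], 'tcp_rot': [-2.516, 1.879, 0.002], 'force': [-0.309, -0.074, -0.259], 'wrist_torque': [-0.046, 0.021, 0.01], 'finger_gap': 0.094}
[[ 0.284 -0.959 -0.   ]
 [-0.959 -0.284  0.002]
 [-0.002 -0.    -1.   ]]
{'fx': 331.70359845981426, 'fy': 331.70359845981426, 'cx': 324.819978966607, 'cy': 234.9082654708634, 'tool_from_camera': array([[ 9.99999478e-01, -5.81345252e-04, -8.39713179e-04,
        -8.40119846e-04],
       [ 7.87724896e-04,  9.62340542e-01,  2.71845657e-01,
        -7.90563475e-02],
       [ 6.50053854e-04, -2.71846176e-01,  9.62340498e-01,
        -1.79582474e-01],
       [ 0.00000000e+00,  0.00000000e+00,  0.00000000e+00,
         1.00000000e+00]])}
scene [ 1.09 -0.62  0.92]
furnace []
bogie_handle [([0.4298, 0.2079, 0.195], 0.7)]
hearth [([0.6213, 0.2099, 0.0733], 0.61), ([0.4386, -0.1839, 0.0428], 0.29)]
stand [([0.638, -0.3515, 0.0161], 0.28)]
tray_
[... 1274 characters left out ...]
 -0.0586, 0.1584], 0.66)]
funnel_grip [([0.5438, -0.0486, 0.206], 0.73)]
scoop_grip [([0.6074, -0.3457, 0.0776], 0.96), ([0.8212, -0.1075, 0.0736], 0.93), ([0.3607, 0.084, 0.0761], 0.57), ([0.3746, -0.2926, 0.0419], 0.38)]
scoop_lip [([0.5554, -0.2901, 0.0041], 0.97), ([0.3105, 0.0357, 0.0024], 0.81), ([0.1854, -0.3339, 0.0073], 0.8), ([0.8147, -0.1815, 0.0026], 0.73)]
mat [([0.4811, -0.4204, 0.0037], 0.8), ([0.6097, 0.0702, 0.1108], 0.4)]
sample0_c [([0.4352, -0.1905, 0.0455], 0.68)]
lump0_c [([0.6407, -0.3499, 0.0133], 0.4)]
tongs [([0.6237, -0.4645, -0.0065], 0.57)]
spare_crucible [([0.3331, -0.4592, -0.0007], 0.85), ([0.6101, -0.0608, 0.159], 0.73)]
jar [([0.3868, 0.4273, 0.0001], 0.97)]
```

View pics/scene0.png

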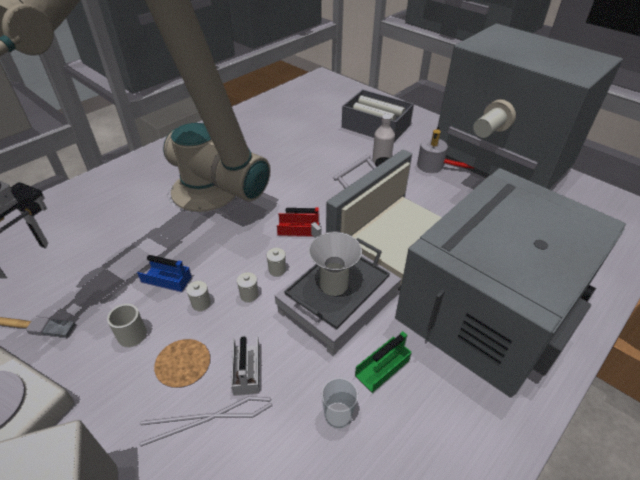

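View pics/top0.png

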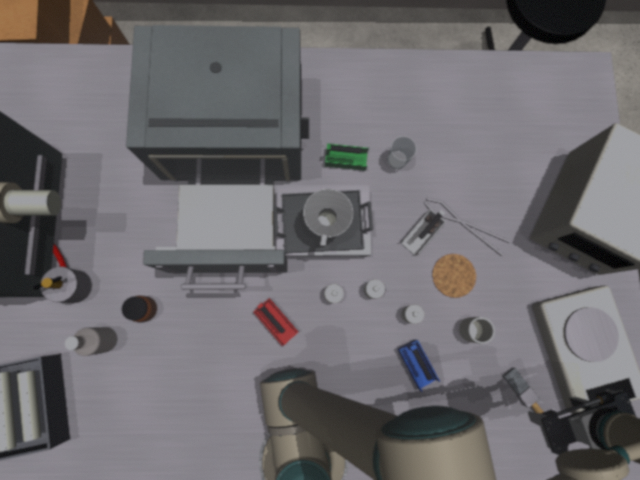

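The real scoop is the bare aluminium one at top (420,232) / scene (246,362). The blue, red and green scoops don't fit the description. The three samples are at top (333,294), (374,289) and (414,314). I'll move the wrist camera over the scoop to confirm it.

```bash
cat >> h.py <<'E'
def down(deg):
    a=np.radians(deg); c,s=np.cos(a),np.sin(a); return np.array([[c,s,0],[s,-c,0],[0,0,-1.]])
E
python3 - <<'E'
from h import *
delta([0.595,-0.333,0.24],down(-136.6))
E
```

```text
shift [ -86.8 -476.   -34.5] turn [-0.  -0.  63.1]
```

Call:
carry_out:
  deltas:
    - [[-9, -48, -8], [0, 0, 7], 100]
    - [[-18, -96, -16], [0, 0, 14], 100]
    - [[-27, -144, -24], [0, 0, 21], 100]
    - [[-36, -192, -32], [0, 0, 28], 100]
    - [[-45, -240, -34], [0, 0, 35], 100]
    - [[-54, -288, -34], [0, 0, 42], 100]
    - [[-63, -336, -34], [0, 0, 49], 100]
    - [[-72, -384, -34], [0, 0, 56], 100]
    - [[-80, -430, -34], [0, 0, 63], 100]
    - [[-87, -476, -34], [0, 0, 63], 100]
    - [[-87, -476, -34], [0, 0, 63], 100]
    - [[-87, -476, -34], [0, 0, 63], 100]

```text
time: 3.0
eef_pos: [0.5954, -0.3321, 0.2387]
tcp_rot: [1.167, -2.916, -0.001]
force: [0.0, 0.0, -0.1]
finger_gap: 0.0936
```

Run:
```python
from h import *
T,im=shot('wrist','w1.png'); s=bot.sense(); print(s['q'],s['eef_pos'])
find('wrist',['scoop_grip','scoop_lip','lump0_c','mat','tongs'],T=T,n=5)
T,im=shot('top','t1.png')
find('top',['scoop_grip','scoop_lip','sample0_c','tray_bail','tray_c','stand'],T=T,n=5)
```

```text
[-6.11964871e-01  4.26594843e-01  1.19256088e+00 -9.19756702e-04
  1.52353553e+00  1.77008232e+00] [ 0.59446601 -0.33287556  0.23904608]
scoop_grip [([0.8153, -0.1043, 0.0731], 0.55)]
scoop_lip [([0.8133, -0.1785, 0.0066], 0.75), ([0.5509, -0.292, 0.0036], 0.61)]
lump0_c [([0.6381, -0.3499, 0.0141], 0.41)]
mat [([0.4785, -0.4192, -0.0044], 0.85)]
tongs [([0.6247, -0.4558, 0.0087], 0.85)]
scoop_grip [([0.6088, -0.3448, 0.0778], 0.89), ([0.8196, -0.107, 0.0718], 0.62), ([0.3624, 0.0841, 0.077], 0.58), ([0.6374, -0.3506, 0.0163], 0.32)]
scoop_lip [([0.5535, -0.2919, 0.0028], 0.76), ([0.8107, -0.1799, 0.0062], 0.58)]
sample0_c [([0.4364, -0.1879, 0.0402], 0.89), ([0.6166, -0.0478, 0.0649], 0.61), ([0.3325, -0.4622, -0.0017], 0.42)]
tray_bail [([0.6112, 0.0705, 0.1115], 0.74), ([0.6084, -0.351, 0.0147], 0.62)]
tray_c [([0.6181, -0.0495, 0.0656], 0.88), ([0.4341, 0.2082, 0.1944], 0.72)]
stand [([0.3325, -0.4609, 0.0003], 0.4)]
```

View pics/w1.png

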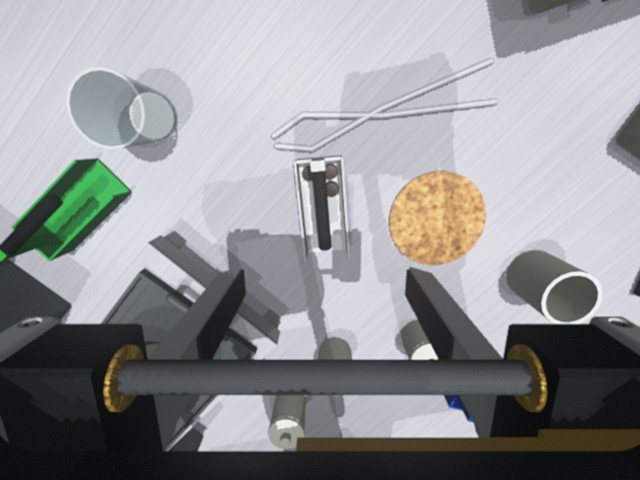

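The wrist picture shows the aluminium scoop with its black bar running from (318,165) to (325,248). Three dark briquettes are visible at the closed end at (310,173), (333,173) and (332,189). The green scoop is at the left and the mat at (437,217). The scoop is confirmed, so next I'll work out the grip pose.

Run:
```python
from h import *
T=cam('wrist')
im=cv2.imread('pics/w1.png'); 
g=cv2.cvtColor(im,6)[140:270,285:365]; 
cv2.imwrite('pics/crop1.png',cv2.resize(im[140:270,280:370],None,fx=6,fy=4.5,interpolation=cv2.INTER_CUBIC)[:600])
# dark bar axis fit
roi=im[178:250,300:345].max(2); ys,xs=np.where(roi<45); l=[]
for r in range(178,250,6):
    x=np.where(im[r,300:345].max(1)<50)[0]; 
    if len(x): print(r,300+x.min(),300+x.max(),end='; ')
a=ray('wrist',(317.5,165),0.082,T); b=ray('wrist',(325,248),0.082,T); print(a,b,np.degrees(np.arctan2(*(a-b)[1::-1])),np.linalg.norm(a-b))
```

```text
244 329 329; [ 0.6384369  -0.36794669  0.082     ] [ 0.57322724 -0.30995537  0.082     ] -41.6468748541894 0.08726563784395587
```

View pics/crop1.png

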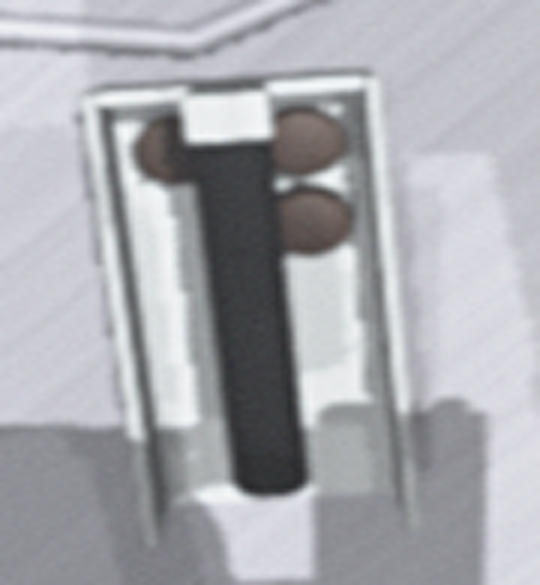

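Run:
```python
from h import *
delta([0.608,-0.343,0.056],down(-132))
```

```text
shift [ -2.7 -16.3 183.5] turn [-0.  -0.  -4.5]
```

Call:
carry_out:
  deltas:
    - [[-3, -16, 30], [0, 0, -4.5], 100]
    - [[-3, -16, 70], [0, 0, -4.5], 100]
    - [[-3, -16, 110], [0, 0, -4.5], 100]
    - [[-3, -16, 150], [0, 0, -4.5], 100]
    - [[-3, -16, 170], [0, 0, -4.5], 100]
    - [[-3, -16, 183], [0, 0, -4.5], 100]
    - [[-3, -16, 183], [0, 0, -4.5], 40]
    - [[-3, -16, 183], [0, 0, -4.5], 0]
    - [[-3, -16, 183], [0, 0, -4.5], 0]
    - [[-3, -16, 183], [0, 0, -4.5], 0]
    - [[-3, -16, 183], [0, 0, -4.5], 0]
    - [[-3, -16, 183], [0, 0, -4.5], 0]
  newtons: 45

```text
time: 4.85
eef_pos: [0.6083, -0.3426, 0.0572]
tcp_rot: [-1.277, 2.87, -0.002]
force: [-0.3, -0.0, 0.6]
finger_gap: 0.0491
```

Call:
carry_out:
  deltas:
    - [[0, 0, 0], [0, 0, 0], 0]
    - [[0, 0, 0], [0, 0, 0], 0]
    - [[0, 0, 0], [0, 0, 0], 0]
    - [[0, 0, 0], [0, 0, 0], 0]
    - [[0, 0, 0], [0, 0, 0], 0]
    - [[0, 0, 0], [0, 0, 0], 0]
    - [[0, 0, 0], [0, 0, 0], 0]
    - [[0, 0, 0], [0, 0, 0], 0]
    - [[0, 0, -10], [0, 0, 0], 0]
    - [[0, 0, -20], [0, 0, 0], 0]
    - [[0, 0, -30], [0, 0, 0], 0]
    - [[0, 0, -50], [0, 0, 0], 0]

```text
time: 6.05
eef_pos: [0.6073, -0.342, 0.1065]
tcp_rot: [1.277, -2.869, -0.003]
force: [0.7, -0.1, -1.9]
finger_gap: 0.0133
```

Run:
```python
from h import *
s=bot.sense(); print(s['eef_pos'],s['force'],s['finger_gap'],s['q'])
T,im=shot('top','t2.png')
f=find('top',['crucible_c','funnel_c','funnel_grip','tray_c'],T=T,n=3)
T,im=shot('scene','s2.png')
f=find('scene',['crucible_c','funnel_c','funnel_grip','tray_c'],T=T,n=3)
```

```text
[ 0.60733198 -0.3420049   0.10645497] [ 0.73763585 -0.05172597 -1.89311535] 0.013276514719437952 [-6.12469406e-01  5.18848402e-01  1.36418541e+00 -2.42193784e-04
  1.26083394e+00  1.69164833e+00]
crucible_c [([0.6118, 0.0718, 0.1107], 0.73), ([0.6147, -0.0592, 0.111], 0.63)]
funnel_c [([0.6108, -0.0602, 0.1592], 0.95)]
funnel_grip [([0.5443, -0.0495, 0.2007], 0.69), ([0.6125, -0.0616, 0.1591], 0.54)]
tray_c [([0.619, -0.0468, 0.0663], 0.68), ([0.6131, -0.0652, 0.1621], 0.39)]
crucible_c [([0.6099, -0.0564, 0.1092], 0.58), ([0.6209, -0.3706, 0.064], 0.21)]
funnel_c [([0.6101, -0.0564, 0.1635], 0.91)]
funnel_grip [([0.5433, -0.0454, 0.2037], 0.6), ([0.43, 0.2111, 0.1942], 0.26)]
tray_c [([0.6104, -0.0488, 0.0658], 0.91)]
```

Run:
```python
from h import *
ur=np.array([np.cos(np.radians(-11)),np.sin(np.radians(-11))])
p=np.array([.612,-.058])+.1*ur
delta([*p,.270],down(-101))
```

```text
shift [-265.5  101.5 -164.4] turn [  0.1   0.  -31. ]
```

Call:
carry_out:
  deltas:
    - [[0, 0, -40], [0, 0, 0], 0]
    - [[0, 0, -80], [0, 0, 0], 0]
    - [[0, 0, -125], [0, 0, 0], 0]
    - [[-20, 8, -164], [0, 0, -3], 0]
    - [[-50, 19, -164], [0, 0, -7], 0]
    - [[-85, 32, -164], [0, 0, -11], 0]
    - [[-125, 48, -164], [0, 0, -16], 0]
    - [[-165, 63, -164], [0, 0, -21], 0]
    - [[-205, 78, -164], [0, 0, -26], 0]
    - [[-240, 92, -164], [0, 0, -31], 0]
    - [[-258, 99, -164], [0, 0, -31], 0]
    - [[-265, 101, -164], [0, 0, -31], 0]

```text
time: 7.75
eef_pos: [0.7108, -0.076, 0.2699]
tcp_rot: [1.999, -2.423, -0.001]
force: [0.3, -0.9, -2.2]
finger_gap: 0.0135
```

Run:
```python
from h import *
s=bot.sense(); print(s['eef_pos'],s['q'],s['finger_gap'],s['force'])
ur=np.array([np.cos(np.radians(-11)),np.sin(np.radians(-11))])
p=np.array([.612,-.058])+.1*ur
delta([*p,.264],down(-101))
T,im=shot('scene','s3.png'); cv2.imwrite('pics/s3c.png',cv2.resize(im[150:400,200:480],None,fx=2.8,fy=2.4))
```

```text
[ 0.71075735 -0.07598611  0.26989153] [-2.03666441e-01  4.74946480e-01  1.03947384e+00 -1.45908155e-04
  1.62807971e+00  1.55844308e+00] 0.013454752940727859 [ 0.28795927 -0.90698776 -2.17980608]
shift [1.2 0.4 5.9] turn [ 0.1 -0.   0. ]
```

View pics/s3c.png

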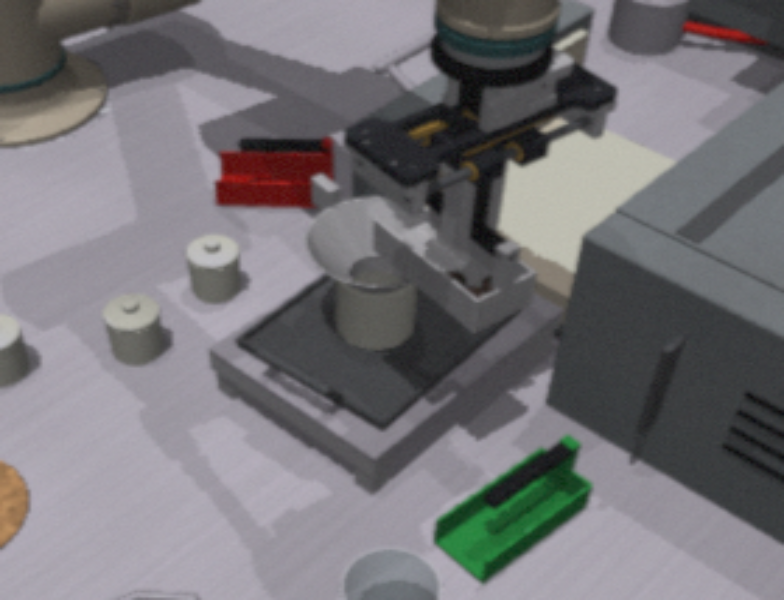

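The scoop is held level with its mouth over the funnel, around (380,235) in the crop, with the briquettes at its closed end. Now I'll pour.

Call:
carry_out:
  deltas:
    - [[0, 8, -6], [8, 0, 0], 0]
    - [[0, 17, -15], [16, 0, 0], 0]
    - [[0, 28, -22], [24, 0, 0], 0]
    - [[0, 39, -28], [32, 0, 0], 0]
    - [[0, 51, -32], [40, 0, 0], 0]
    - [[0, 60, -34], [46, 0, 0], 0]
    - [[0, 70, -35], [52, 0, 0], 0]
    - [[0, 79, -35], [58, 0, 0], 0]
    - [[0, 86, -35], [62, 0, 0], 0]
    - [[0, 86, -35], [62, 0, 0], 0]
    - [[0, 86, -35], [62, 0, 0], 0]
    - [[0, 86, -35], [62, 0, 0], 0]

```text
time: 9.0
eef_pos: [0.6387, -0.0343, 0.3091]
tcp_rot: [-1.486, 1.712, -0.922]
force: [-0.3, 0.1, -1.3]
finger_gap: 0.0135
```

Run:
```python
from h import *
s=bot.sense(); print(s['eef_pos'],s['q'],s['finger_gap'],s['force'],np.degrees(np.arccos(-R.from_rotvec(s['tcp_rot']).as_matrix()[2,2])))
T,im=shot('scene','s4.png'); cv2.imwrite('pics/s4c.png',cv2.resize(im[150:400,200:480],None,fx=2.8,fy=2.4))
find('scene',['lump0_c','funnel_c'],T=T,minc=.1)
```

```text
[ 0.63873598 -0.03428491  0.30909846] [-0.24189611 -0.06858835  2.13651118  1.19091306  0.1392569   0.35509119] 0.013516227620058401 [-0.30310835  0.12955043 -1.34432011] 58.833535719327074
lump0_c []
funnel_c [([0.6107, -0.0564, 0.1624], 0.87)]
```

View pics/s4c.png

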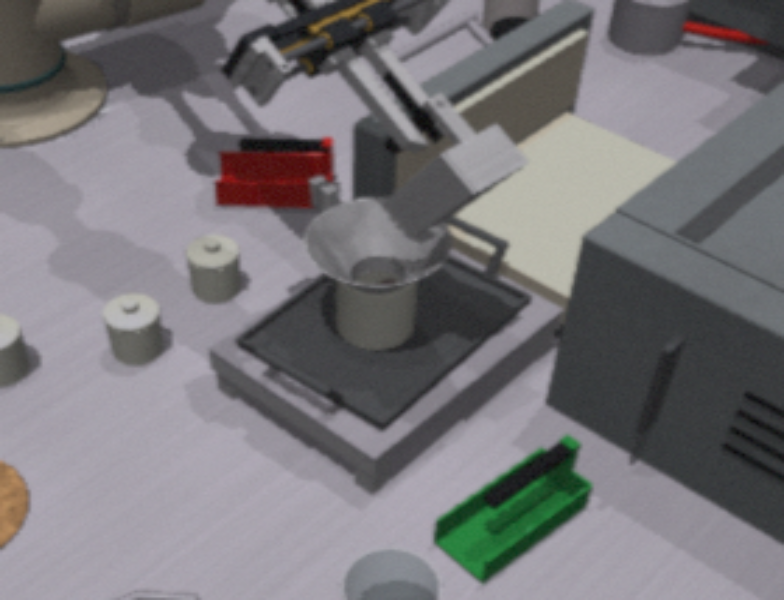

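All the briquettes seem to have left the scoop. The wrist strayed a little near a singularity. I'll raise it and level it again.

```bash
cat >> h.py <<'E'
def rows(wps):
    """wps: list of (pos, Rmat, nrows) world; prints tool-frame rows relative to now"""
    from scipy.spatial.transform import Slerp
    s=bot.sense(); R0=R.from_rotvec(s['tcp_rot']); p0=s['eef_pos'].copy() if hasattr(s['eef_pos'],'copy') else np.array(s['eef_pos'])
    p,q=np.array(p0),R0
    for P,M,n in wps:
        Q=q if M is None else R.from_matrix(M); P=np.array(P)
        sl=Slerp([0,1],R.concatenate([q,Q]))
        for i in range(1,n+1):
            t=i/n; x=p+(P-p)*t; r=R0.inv()*sl(t)
            print([np.round(R0.inv().apply(x-p0)*1000).astype(int).tolist(),np.round(np.degrees(r.as_rotvec()),0).astype(int).tolist()])
        p,q=P,Q
E
python3 - <<'E'
from h import *
s=bot.sense(); p=np.array(s['eef_pos'])
rows([(p+[.01,-.01,.05],None,2),([.711,-.076,.33],down(-101),8)])
E
```

```text
[[3, -24, -8], [0, 0, 0]]
[[7, -49, -17], [0, 0, 0]]
[[10, -50, -8], [-7, 1, 0]]
[[13, -51, 1], [-15, 1, 1]]
[[16, -53, 10], [-22, 2, 1]]
[[19, -54, 19], [-29, 2, 1]]
[[22, -55, 27], [-37, 3, 2]]
[[26, -57, 36], [-44, 3, 2]]
[[29, -58, 45], [-51, 4, 2]]
[[32, -59, 54], [-59, 4, 3]]
```

Call:
carry_out:
  deltas:
    - [[3, -24, -8], [0, 0, 0], 0]
    - [[7, -49, -17], [0, 0, 0], 0]
    - [[10, -50, -8], [-7, 1, 0], 0]
    - [[13, -51, 1], [-15, 1, 1], 0]
    - [[16, -53, 10], [-22, 2, 1], 0]
    - [[19, -54, 19], [-29, 2, 1], 0]
    - [[22, -55, 27], [-37, 3, 2], 0]
    - [[26, -57, 36], [-44, 3, 2], 0]
    - [[29, -58, 45], [-51, 4, 2], 0]
    - [[32, -59, 54], [-59, 4, 3], 0]
    - [[32, -59, 54], [-59, 4, 3], 0]
    - [[32, -59, 54], [-59, 4, 3], 0]

```text
time: 10.35
eef_pos: [0.7129, -0.0772, 0.3264]
tcp_rot: [1.991, -2.428, -0.018]
force: [0.1, 0.1, -0.8]
finger_gap: 0.0131
```

Run:
```python
from h import *
s=bot.sense(); print(s['eef_pos'],s['q'],s['finger_gap'],s['force'])
delta([.711,-.076,.28],down(-101))
delta([.608,-.343,.28],down(-132))
```

```text
[ 0.7128896  -0.07720176  0.32640558] [-0.2079292   0.48331453  0.89248116  0.00582474  1.77599878  1.5611131 ] 0.013083642431180048 [ 0.14794599  0.12746669 -0.83711566]
shift [-0.5  1.6 46.4] turn [ 0.6  0.3 -0.3]
shift [281.5  50.3  45.3] turn [ 0.7  0.2 30.7]
```

Call:
carry_out:
  deltas:
    - [[20, 4, 4], [0, 0, 3], 0]
    - [[55, 10, 10], [0, 0, 7], 0]
    - [[95, 17, 16], [1, 0, 11], 0]
    - [[140, 25, 22], [1, 0, 16], 0]
    - [[185, 33, 30], [1, 0, 21], 0]
    - [[225, 40, 38], [1, 0, 26], 0]
    - [[260, 47, 45], [1, 0, 31], 0]
    - [[281, 50, 85], [1, 0, 31], 0]
    - [[281, 50, 130], [1, 0, 31], 0]
    - [[281, 50, 170], [1, 0, 31], 0]
    - [[281, 50, 210], [1, 0, 31], 0]
    - [[281, 50, 220], [1, 0, 31], 0]

```text
time: 11.55
eef_pos: [0.6027, -0.337, 0.1062]
tcp_rot: [-1.271, 2.865, 0.003]
force: [-1.8, 0.6, -1.0]
finger_gap: 0.0134
```

Run:
```python
from h import *
s=bot.sense(); print(s['eef_pos'],s['q'],s['finger_gap'],s['force'])
delta([.608,-.343,.057],down(-132))
```

```text
[ 0.60270552 -0.33696099  0.10623606] [-0.6143186   0.50687165  1.38646661  0.00715609  1.24618276  1.69005898] 0.01341090990221339 [-1.75799633  0.55979744 -0.97828296]
shift [ 1.3 -7.9 49.2] turn [-0.1  0.4 -0.2]
```

Call:
carry_out:
  deltas:
    - [[1, -8, 20], [0, 0, 0], 0]
    - [[1, -8, 38], [0, 0, 0], 0]
    - [[1, -8, 45], [0, 0, 0], 0]
    - [[1, -8, 48], [0, 0, 0], 0]
    - [[1, -8, 49], [0, 0, 0], 0]
    - [[1, -8, 49], [0, 0, 0], 0]
    - [[1, -8, 49], [0, 0, 0], 30]
    - [[1, -8, 49], [0, 0, 0], 60]
    - [[1, -8, 49], [0, 0, 0], 80]
    - [[1, -8, 49], [0, 0, 0], 80]
    - [[1, -8, 49], [0, 0, 0], 80]
    - [[1, -8, 49], [0, 0, 0], 80]

```text
time: 12.75
eef_pos: [0.6141, -0.3442, 0.0586]
tcp_rot: [-1.274, 2.86, -0.002]
force: [-0.5, 0.2, -0.4]
finger_gap: 0.0583
```

Call:
carry_out:
  deltas:
    - [[0, 0, -10], [0, 0, 0], 80]
    - [[0, 0, -50], [0, 0, 0], 80]
    - [[0, 0, -95], [0, 0, 0], 80]
    - [[0, 0, -140], [0, 0, 0], 80]
    - [[0, 0, -180], [0, 0, 0], 80]
    - [[0, 0, -210], [0, 0, 0], 80]
    - [[0, 0, -240], [0, 0, 0], 80]
    - [[0, 0, -250], [0, 0, 0], 80]
    - [[0, 0, -250], [0, 0, 0], 80]

```text
time: 13.65
eef_pos: [0.6119, -0.3454, 0.3108]
tcp_rot: [-1.273, 2.858, -0.007]
force: [-0.4, 0.6, -0.5]
finger_gap: 0.0748
```

Run:
```python
from h import *
s=bot.sense(); print(s['eef_pos'],s['q'],s['finger_gap'],s['force'])
T,im=shot('top','t5.png')
find('top',['scoop_grip','scoop_lip','lump0_c','funnel_c','funnel_grip','mat','sample0_c','tray_c','tray_bail'],T=T,n=4,minc=.2)
T2,im2=shot('wrist','w5.png')
find('wrist',['mat','sample0_c','lump0_c'],T=T2,n=4,minc=.2)
a=cv2.resize(im[170:270,270:380],None,fx=3.6,fy=3.6,interpolation=2); b=cv2.resize(im2,(480,360))
cv2.imwrite('pics/c5.png',np.hstack([a[:360,:310],b]))
```

```text
[ 0.61194608 -0.34536927  0.31075443] [-0.61778992  0.44187976  0.9981287   0.00910696  1.69076969  1.68681262] 0.07476465913791785 [-0.41719342  0.60712877 -0.54913454]
scoop_grip [([0.6108, -0.3464, 0.0766], 0.66), ([0.3628, 0.0831, 0.0772], 0.66), ([0.8174, -0.109, 0.0702], 0.61)]
scoop_lip [([0.5605, -0.2926, 0.0032], 0.87), ([0.8104, -0.1815, 0.0058], 0.73)]
lump0_c [([0.6175, -0.3464, 0.0786], 0.72)]
funnel_c [([0.6128, -0.0622, 0.1595], 0.93), ([0.6164, -0.0594, 0.1091], 0.52)]
funnel_grip [([0.5441, -0.0497, 0.2019], 0.74)]
mat []
sample0_c [([0.435, -0.1893, 0.0415], 0.83)]
tray_c [([0.615, -0.0484, 0.0668], 0.73)]
tray_bail [([0.6119, 0.071, 0.1113], 0.68)]
mat [([0.4752, -0.4192, -0.0035], 0.75)]
sample0_c [([0.4395, -0.1845, 0.0375], 0.68)]
lump0_c [([0.6139, -0.3398, 0.0709], 0.58)]
```

View pics/c5.png

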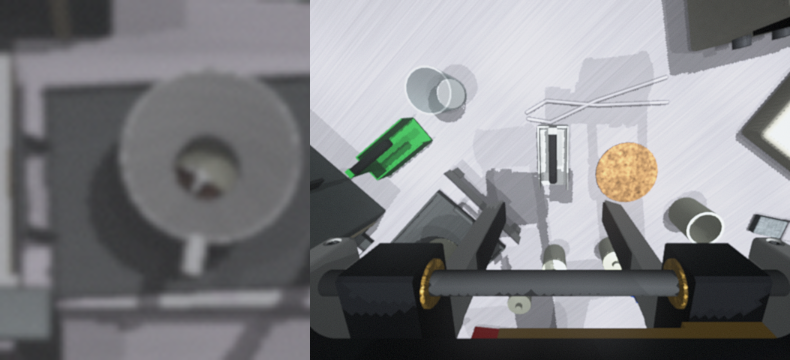

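The scoop stands empty and upright. Dark briquettes show inside the crucible through the funnel at crop (200,175), and the lug is at (193,255). Next is the funnel lug.

Run:
```python
from h import *
delta([.542,-.049,.30],down(-99)); delta([.542,-.049,.185],down(-99))
```

```text
shift [-173.6  249.6    8.8] turn [ -0.5   0.4 -33. ]
shift [-172.4  250.3  123.8] turn [ -0.5   0.4 -33. ]
```

Call:
carry_out:
  deltas:
    - [[-22, 31, 0], [0, 0, -4], 80]
    - [[-50, 72, 0], [0, 0, -9], 80]
    - [[-78, 112, 2], [0, 0, -14], 80]
    - [[-106, 152, 4], [0, 0, -19], 80]
    - [[-134, 192, 6], [0, 0, -25], 70]
    - [[-160, 230, 8], [0, 0, -33], 60]
    - [[-172, 250, 8], [-0.5, 0.4, -33], 60]
    - [[-173, 250, 8], [-0.5, 0.4, -33], 60]
    - [[-173, 250, 8], [-0.5, 0.4, -33], 60]

```text
time: 15.25
eef_pos: [0.5417, -0.0493, 0.3013]
tcp_rot: [-2.041, 2.387, -0.002]
force: [-0.5, -0.1, 1.0]
finger_gap: 0.0564
```

Run:
```python
from h import *
s=bot.sense(); print(s['eef_pos'],s['q'],s['finger_gap'])
T2,im2=shot('wrist','w6.png')
find('wrist',['funnel_grip','funnel_c','tray_bail','tray_c','crucible_c','hearth'],T=T2,n=3)
delta([.542,-.049,.185],down(-99))
```

```text
[ 0.54173386 -0.04929893  0.30128568] [-2.18718379e-01  1.89083478e-01  1.38945056e+00  5.19331955e-05
  1.56165751e+00  1.50780410e+00] 0.05635544260032295
funnel_grip [([0.54, -0.0456, 0.1947], 0.97)]
funnel_c [([0.6246, 0.2104, 0.0719], 0.27)]
tray_bail [([0.6087, 0.0732, 0.1056], 0.88), ([0.7505, 0.2084, -0.0016], 0.6)]
tray_c [([0.4284, -0.0767, 0.0422], 0.7), ([0.4392, -0.1842, 0.0339], 0.37)]
crucible_c [([0.6091, -0.0597, 0.1116], 0.83), ([0.3342, -0.4591, 0.0032], 0.41)]
hearth [([0.6236, 0.2097, 0.0721], 0.81), ([0.4253, -0.0781, 0.0389], 0.39)]
shift [ -1.1  -0.3 115.6] turn [ 0.   0.  -0.1]
```

View pics/w6.png

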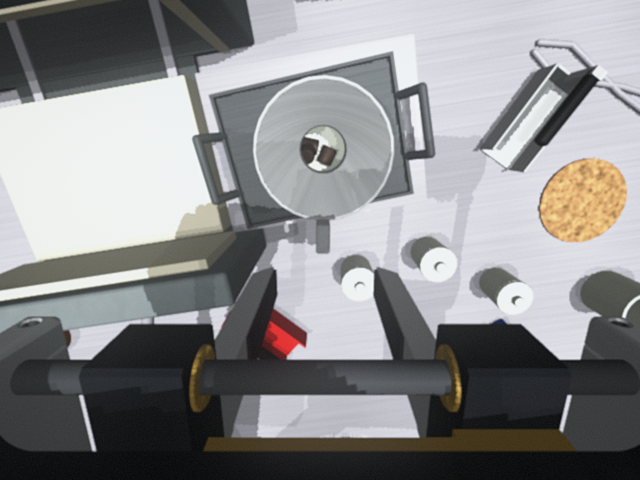

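The lug is at (322,236), between the fingers, and the briquettes are visible in the crucible at (318,150). Descending.

Call:
carry_out:
  deltas:
    - [[-1, 0, 40], [0, 0, 0], 60]
    - [[-1, 0, 80], [0, 0, 0], 60]
    - [[-1, 0, 105], [0, 0, 0], 60]
    - [[-1, 0, 115], [0, 0, 0], 60]
    - [[-1, 0, 115], [0, 0, 0], 20]
    - [[-1, 0, 115], [0, 0, 0], 0]
    - [[-1, 0, 115], [0, 0, 0], 0]
    - [[-1, 0, 115], [0, 0, 0], 0]
    - [[-1, 0, 115], [0, 0, 0], 0]
    - [[-1, 0, 115], [0, 0, 0], 0]
    - [[-1, 0, 115], [0, 0, 0], 0]
    - [[-1, 0, 115], [0, 0, 0], 0]
  newtons: 50

```text
time: 16.8
eef_pos: [0.5418, -0.048, 0.1863]
tcp_rot: [-2.04, 2.387, 0.0]
force: [-0.1, 0.7, 1.8]
finger_gap: 0.0116
```

Call:
carry_out:
  deltas:
    - [[0, 0, 0], [0, 0, 0], 0]
    - [[0, 0, 0], [0, 0, 0], 0]
    - [[0, 0, -4], [0, 0, 0], 0]
    - [[0, 0, -8], [0, 0, 0], 0]
    - [[0, 0, -13], [0, 0, 0], 0]
    - [[0, 0, -18], [0, 0, 0], 0]
    - [[0, 0, -24], [0, 0, 0], 0]
    - [[0, 0, -30], [0, 0, 0], 0]
    - [[0, 0, -45], [0, 0, 0], 0]
    - [[0, 0, -65], [0, 0, 0], 0]
    - [[0, 0, -75], [0, 0, 0], 0]
    - [[0, 0, -75], [0, 0, 0], 0]

```text
time: 18.0
eef_pos: [0.5425, -0.0484, 0.2627]
tcp_rot: [-2.039, 2.386, -0.004]
force: [0.3, -0.2, -1.3]
finger_gap: 0.0115
```

Run:
```python
from h import *
s=bot.sense(); print(s['eef_pos'],s['q'],s['finger_gap'],s['force'])
T2,im2=shot('wrist','w7.png')
T,im=shot('scene','s7.png')
find('scene',['funnel_c','funnel_grip','crucible_c','tray_c','mat','lump0_c'],T=T,n=3)
a=cv2.resize(im[150:400,200:480],None,fx=1.4,fy=1.4); cv2.imwrite('pics/c7.png',np.hstack([a[:350],cv2.resize(im2,(400,350))]))
```

```text
[ 0.54252923 -0.04837391  0.26267476] [-2.17284197e-01  2.00673633e-01  1.46702023e+00  8.26922854e-04
  1.47030739e+00  1.51012933e+00] 0.011526747000275646 [ 0.25386302 -0.24162184 -1.33050604]
funnel_c [([0.6087, -0.0542, 0.2375], 0.61)]
funnel_grip [([0.5442, -0.0477, 0.277], 0.73), ([0.3656, -0.2854, 0.0416], 0.46)]
crucible_c [([0.6109, -0.0585, 0.1104], 0.9), ([0.4294, 0.2099, 0.192], 0.36)]
tray_c [([0.6101, -0.0454, 0.064], 0.8)]
mat [([0.4791, -0.4155, 0.0032], 0.82)]
lump0_c [([0.6089, -0.0375, 0.1039], 0.38)]
```

View pics/c7.png

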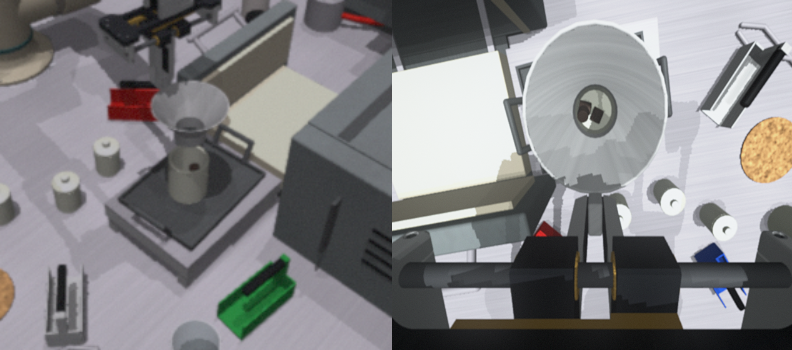

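The funnel is clear of the crucible and upright, and the crucible is standing with briquettes in it. Carrying the funnel to the mat.

Run:
```python
from h import *
rows([([.4275,-.3675,.255],down(-135),9),([.4275,-.3675,.155],None,3)])
```

```text
[[37, 7, 1], [0, 0, 4]]
[[74, 14, 1], [0, 0, 8]]
[[111, 21, 2], [0, 0, 12]]
[[148, 28, 2], [0, 0, 16]]
[[185, 35, 3], [0, 0, 20]]
[[222, 42, 3], [0, 0, 24]]
[[259, 49, 4], [0, 0, 28]]
[[296, 56, 4], [0, 0, 32]]
[[333, 62, 5], [0, 0, 36]]
[[333, 62, 38], [0, 0, 36]]
[[333, 62, 72], [0, 0, 36]]
[[333, 62, 105], [0, 0, 36]]
```

Call:
carry_out:
  deltas:
    - [[20, 4, 1], [0, 0, 2], 0]
    - [[50, 10, 1], [0, 0, 6], 0]
    - [[90, 18, 2], [0, 0, 10], 0]
    - [[135, 26, 2], [0, 0, 15], 0]
    - [[180, 34, 3], [0, 0, 20], 0]
    - [[225, 43, 3], [0, 0, 25], 0]
    - [[270, 51, 4], [0, 0, 30], 0]
    - [[305, 57, 4], [0, 0, 34], 0]
    - [[325, 61, 5], [0, 0, 36], 0]
    - [[333, 62, 35], [0, 0, 36], 0]
    - [[333, 62, 70], [0, 0, 36], 0]
    - [[333, 62, 105], [0, 0, 36], 0]

```text
time: 19.6
eef_pos: [0.4281, -0.3679, 0.1545]
tcp_rot: [-1.201, 2.902, 0.0]
force: [-0.3, 0.0, -1.3]
finger_gap: 0.0114
```

Run:
```python
from h import *
s=bot.sense(); print(s['eef_pos'],s['q'],s['finger_gap'],s['force'])
T,im=shot('scene','s8.png')
find('scene',['funnel_c','funnel_grip','mat'],T=T,n=3)
T,im=shot('top','t8.png')
find('top',['funnel_c','funnel_grip','mat'],T=T,n=3)
delta([.4275,-.3675,.068],down(-135))
```

```text
[ 0.42810392 -0.36794785  0.15446764] [-8.33706380e-01  2.93122436e-01  1.61095793e+00  7.29190747e-04
  1.23734045e+00  1.52296380e+00] 0.011366142398799002 [-0.31851512  0.03699224 -1.28768265]
funnel_c [([0.4762, -0.4133, 0.1289], 0.65)]
funnel_grip [([0.4299, -0.367, 0.1687], 0.59)]
mat []
funnel_c [([0.4813, -0.4201, 0.1283], 0.67), ([0.6094, 0.069, 0.1113], 0.26)]
funnel_grip [([0.4298, -0.3729, 0.171], 0.74), ([0.6191, 0.2076, 0.0767], 0.29)]
mat [([0.4813, -0.4203, 0.001], 0.88)]
shift [ 0.8  2.3 89.7] turn [-0.2  0.   0. ]
```

Call:
carry_out:
  deltas:
    - [[1, 1, 35], [0, 0, 0], 0]
    - [[1, 1, 65], [0, 0, 0], 0]
    - [[1, 1, 80], [0, 0, 0], 0]
    - [[1, 1, 84], [0, 0, 0], 0]
    - [[1, 1, 86], [0, 0, 0], 0]
    - [[1, 1, 88], [0, 0, 0], 0]
    - [[1, 1, 88], [0, 0, 0], 0]

```text
time: 20.7
eef_pos: [0.4275, -0.3678, 0.0687]
tcp_rot: [-1.202, 2.901, -0.002]
force: [0.2, -0.5, -0.8]
finger_gap: 0.0114
```

Call:
carry_out:
  deltas:
    - [[0, 0, 1], [0, 0, 0], 0]
    - [[0, 0, 2], [0, 0, 0], 0]
    - [[0, 0, 3], [0, 0, 0], 0]
    - [[0, 0, 3], [0, 0, 0], 0]

```text
time: 21.1
eef_pos: [0.4271, -0.3674, 0.0656]
tcp_rot: [-1.203, 2.902, -0.0]
force: [-0.8, 1.9, 4.6]
finger_gap: 0.012
```

Call:
carry_out:
  deltas:
    - [[0, 0, -1], [0, 0, 0], 10]
    - [[0, 0, -1], [0, 0, 0], 30]
    - [[0, 0, -1], [0, 0, 0], 50]
    - [[0, 0, -1], [0, 0, 0], 60]
    - [[0, 0, -1], [0, 0, 0], 70]
    - [[0, 0, -1], [0, 0, 0], 80]
    - [[0, 0, -30], [0, 0, 0], 80]
    - [[0, 0, -70], [0, 0, 0], 80]
    - [[0, 0, -110], [0, 0, 0], 80]
    - [[0, 0, -150], [0, 0, 0], 80]
    - [[0, 0, -170], [0, 0, 0], 80]
    - [[0, 0, -170], [0, 0, 0], 80]

```text
time: 22.3
eef_pos: [0.4283, -0.3689, 0.2381]
tcp_rot: [-1.202, 2.899, -0.01]
force: [-0.6, 1.0, 0.1]
finger_gap: 0.0751
```

Run:
```python
from h import *
s=bot.sense(); print(s['eef_pos'],s['q'],s['finger_gap'],s['force'])
T,im=shot('scene','s9.png')
find('scene',['funnel_c','mat','sample0_c','crucible_c','tray_c','tray_bail'],T=T,n=5)
T,im2=shot('top','t9.png')
find('top',['funnel_c','sample0_c','crucible_c','tray_c','tray_bail','stand','lump0_c'],T=T,n=5)
cv2.imwrite('pics/c9.png',np.hstack([cv2.resize(im[190:430,80:420],(400,282)),cv2.resize(im2[170:350,270:500],(360,282))]))
```

```text
[ 0.42831328 -0.36890204  0.2381416 ] [-8.34532837e-01  2.40691965e-01  1.47331222e+00  6.38089134e-04
  1.42067370e+00  1.52116966e+00] 0.07506066936888069 [-0.58275532  0.99731504  0.05283134]
funnel_c [([0.4742, -0.4183, 0.0408], 0.57), ([0.5575, -0.2906, 0.0111], 0.2)]
mat [([0.4779, -0.4144, 0.0035], 0.62)]
sample0_c [([0.4373, -0.1835, 0.0422], 0.86), ([0.5596, -0.2896, 0.0101], 0.28)]
crucible_c [([0.6116, -0.0588, 0.1077], 0.97), ([0.3335, -0.4586, 0.0036], 0.7)]
tray_c [([0.6116, -0.049, 0.0699], 0.58)]
tray_bail [([0.6147, 0.0757, 0.1105], 0.93), ([0.6109, -0.0593, 0.1098], 0.22)]
funnel_c [([0.476, -0.4206, 0.0384], 0.67), ([0.6222, 0.2101, 0.0748], 0.65), ([0.6075, -0.0631, 0.0894], 0.23)]
sample0_c [([0.4369, -0.1898, 0.0412], 0.87), ([0.4299, -0.0808, 0.0415], 0.41)]
crucible_c [([0.6168, -0.0591, 0.1094], 0.97), ([0.6132, -0.3444, 0.0763], 0.75), ([0.6199, 0.2076, 0.0753], 0.46)]
tray_c [([0.6175, -0.0479, 0.0661], 0.67)]
tray_bail [([0.612, 0.0653, 0.1126], 0.78), ([0.7499, 0.2072, -0.0006], 0.3)]
stand []
lump0_c [([0.6102, -0.0395, 0.1058], 0.39)]
```

View pics/c9.png

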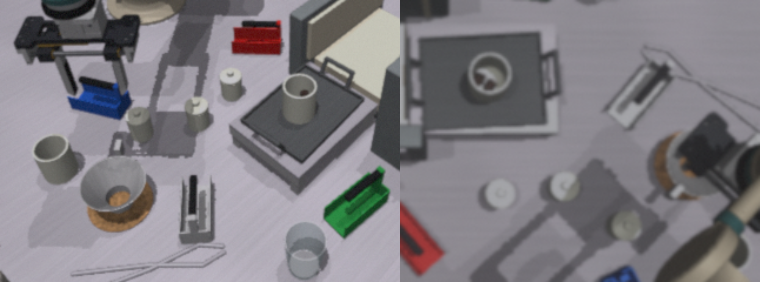

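The funnel stands on the mat, crop left (115,190). The three samples are still upright near (231,83), (197,113) and (139,123). I'll fit the tray corners from w6, then move over sample A.

Run:
```python
from h import *
T=np.eye(4);T[:3,:3]=down(-99.1);T[:3,3]=[.5417,-.0493,.3013];T=T@np.array(bot.camera_model('wrist')['tool_from_camera'])
P=np.array([ray('wrist',u,.079,T) for u in [(212,97),(391,53),(411,190),(247,228)]]);print(P.round(3)); print('c',P.mean(0), [np.linalg.norm(P[i]-P[(i+1)%4]).round(3) for i in range(4)])
e=P[0]+P[3]-P[1]-P[2]; print('yaw of +y',np.degrees(np.arctan2(-e[0],e[1])))
for u in [(359,277),(437,257),(514,292)]: print('sample',ray('wrist',u,.074,T).round(3))
delta([.428,-.079,.22],down(0))
```

```text
[[ 0.686  0.057  0.079]
 [ 0.699 -0.147  0.079]
 [ 0.546 -0.155  0.079]
 [ 0.531  0.051  0.079]]
c [ 0.61568853 -0.04871006  0.079     ] [np.float64(0.204), np.float64(0.153), np.float64(0.207), np.float64(0.155)]
yaw of +y 3.7993900867776205
sample [ 0.441 -0.079  0.074]
sample [ 0.453 -0.182  0.074]
sample [ 0.387 -0.281  0.074]
shift [-204.8  203.1   14.8] turn [-0.00e+00  1.00e-01 -1.35e+02]
```

Call:
carry_out:
  deltas:
    - [[-18, 18, 2], [0, 0, -8.5], 80]
    - [[-36, 36, 3], [0, 0, -17], 80]
    - [[-54, 54, 5], [0, 0, -25.5], 80]
    - [[-72, 72, 6], [0, 0, -34], 80]
    - [[-90, 90, 7], [0, 0, -42.5], 80]
    - [[-108, 108, 8], [0, 0, -51], 80]
    - [[-126, 126, 10], [0, 0, -59.5], 80]
    - [[-144, 144, 12], [0, 0, -68], 80]
    - [[-162, 162, 14], [0, 0, -76.5], 80]
    - [[-180, 180, 15], [0, 0, -85], 80]
    - [[-198, 196, 15], [0, 0, -93.5], 80]
    - [[-205, 203, 15], [0, 0, -102], 80]

```text
time: 24.25
eef_pos: [0.428, -0.0769, 0.2201]
tcp_rot: [-3.014, 0.879, -0.0]
force: [0.4, -0.1, 0.1]
finger_gap: 0.0753
```

Call:
carry_out:
  deltas:
    - [[0, 0, 0], [0, 0, -8.5], 80]
    - [[0, 0, 0], [0, 0, -17], 80]
    - [[0, 0, 0], [0, 0, -25.5], 80]
    - [[0, 0, 0], [0, 0, -33], 80]
    - [[0, 0, 0], [0, 0, -33], 80]

```text
time: 24.75
eef_pos: [0.4282, -0.0788, 0.22]
tcp_rot: [-3.141, -0.0, -0.001]
force: [0.3, -0.6, 0.8]
finger_gap: 0.0752
```

Run:
```python
from h import *
s=bot.sense(); print(s['eef_pos'],s['q'],s['finger_gap'])
T,im=shot('wrist','w10.png')
find('wrist',['sample0_c','tray_bail','tray_c','crucible_c'],T=T,n=5)
find('wrist',['sample0_c'],'search_frame',T=T,n=5)
```

```text
[ 0.42822436 -0.07882583  0.22000288] [-3.42845010e-01  5.35158824e-02  1.74841630e+00  8.34193680e-04
  1.33952360e+00 -3.43241878e-01] 0.07523539011433643
sample0_c [([0.4386, -0.1839, 0.0363], 0.88)]
tray_bail [([0.6099, 0.0778, 0.1068], 0.85)]
tray_c []
crucible_c [([0.6121, -0.0584, 0.1103], 0.97)]
sample0_c [([0.4386, -0.1715, 0.0588], 0.6), ([0.6058, -0.007, 0.07], 0.32)]
```

View pics/w10.png

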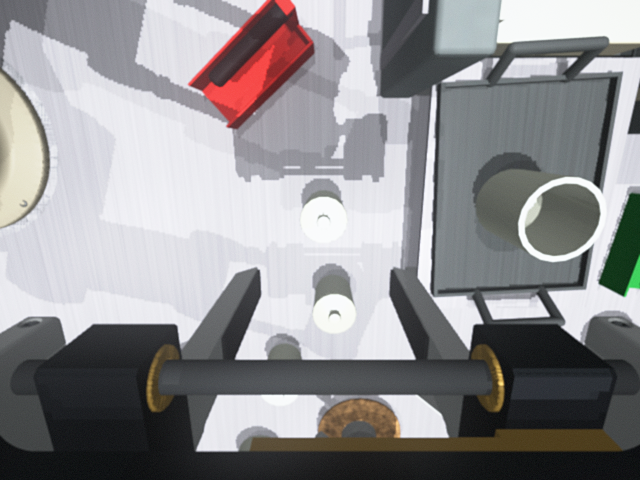

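Lid centres: sample A at (324,219), sample B at (334,313). The crucible rim is at (562,218), and the tray is on the right.

Run:
```python
from h import *
T=cam('wrist')
for u in [(324,219),(334,313)]: print('sample',ray('wrist',u,.064,T).round(4))
print('cruc',ray('wrist',(562,218),.149,T).round(4))
im=cv2.imread('pics/w10.png'); m=cv2.inRange(im,(225,225,225),(255,255,255)); 
n,l,st,c=cv2.connectedComponentsWithStats(m)
for i in range(1,n):
    if st[i,4]>300 and 290<c[i][0]<370 and c[i][1]>180: print(c[i],st[i])
P=np.array([ray('wrist',u,.079,T) for u in [(438,88),(620,74),(585,287),(434,292)]]);print(P.round(3).tolist())
```

```text
sample [ 0.4269 -0.0762  0.064 ]
sample [ 0.4379 -0.1845  0.064 ]
cruc [ 0.6111 -0.0561  0.149 ]
[[0.529, 0.047, 0.079], [0.689, 0.058, 0.079], [0.701, -0.146, 0.079], [0.543, -0.152, 0.079]]
```

Call:
carry_out:
  deltas:
    - [[-1, -2, 45], [0, 0, 0], 80]
    - [[-1, -2, 90], [0, 0, 0], 80]
    - [[-1, -2, 135], [0, 0, 0], 80]
    - [[-1, -2, 170], [0, 0, 0], 80]
    - [[-1, -2, 190], [0, 0, 0], 80]
    - [[-1, -2, 199], [0, 0, 0], 80]
    - [[-1, -2, 199], [0, 0, 0], 50]
    - [[-1, -2, 199], [0, 0, 0], 30]
    - [[-1, -2, 199], [0, 0, 0], 30]
    - [[-1, -2, 199], [0, 0, 0], 30]
    - [[-1, -2, 199], [0, 0, 0], 30]
    - [[-1, -2, 199], [0, 0, 0], 30]
  newtons: 25

```text
time: 26.25
eef_pos: [0.428, -0.077, 0.022]
tcp_rot: [-3.142, -0.001, -0.003]
force: [-0.9, 0.1, 7.6]
finger_gap: 0.0499
```

Call:
carry_out:
  deltas:
    - [[0, 0, 0], [0, 0, 0], 30]
    - [[0, 0, -10], [0, 0, 0], 30]
    - [[0, 0, -40], [0, 0, 0], 30]
    - [[0, 0, -80], [0, 0, 0], 30]
    - [[0, 0, -120], [0, 0, 0], 30]
    - [[0, 0, -160], [0, 0, 0], 30]
    - [[0, 0, -185], [0, 0, 0], 30]
    - [[0, 0, -190], [0, 0, 0], 30]
    - [[0, 0, -190], [0, 0, 0], 30]

```text
time: 27.15
eef_pos: [0.4272, -0.0768, 0.2113]
tcp_rot: [-3.141, -0.001, -0.002]
force: [-0.3, 0.0, -2.2]
finger_gap: 0.0501
```

```bash
cat > slot.py <<'E'
from h import *
def slot(x,y,z,c=(.6155,-.0485),yaw=3.9):
    a=np.radians(yaw); p=np.array(c)+x*np.array([np.cos(a),np.sin(a)])+y*np.array([-np.sin(a),np.cos(a)])
    print('slot',p); return [*p,z]
E
python3 - <<'E'
from slot import *
s=bot.sense(); print(s['eef_pos'],s['q'],s['finger_gap'],s['force'])
delta(slot(.01,.06,.21),down(0)); delta(slot(.01,.06,.095),down(0))
E
```

```text
[ 0.42716303 -0.07681067  0.21128293] [-3.39281297e-01  5.61610152e-02  1.76765341e+00  8.78469231e-04
  1.31660866e+00 -3.39931469e-01] 0.05006221414801721 [-0.3249743   0.03742245 -2.20020492]
slot [0.62139593 0.01204121]
shift [194.3 -88.8   1.6] turn [-0.  -0.1  0. ]
slot [0.62139593 0.01204121]
shift [194.1 -88.7 116.6] turn [-0.  -0.1  0. ]
```

Call:
carry_out:
  deltas:
    - [[25, -11, 0], [0, 0, 0], 30]
    - [[60, -28, 0], [0, 0, 0], 30]
    - [[100, -46, 0], [0, 0, 0], 30]
    - [[140, -64, 0], [0, 0, 0], 30]
    - [[175, -80, 0], [0, 0, 0], 30]
    - [[194, -89, 0], [0, 0, 0], 30]
    - [[194, -89, 30], [0, 0, 0], 30]
    - [[194, -89, 65], [0, 0, 0], 30]
    - [[194, -89, 95], [0, 0, 0], 30]
    - [[194, -89, 108], [0, 0, 0], 30]
    - [[194, -89, 112], [0, 0, 0], 30]
    - [[194, -89, 113], [0, 0, 0], 30]

```text
time: 28.35
eef_pos: [0.6211, 0.0123, 0.0975]
tcp_rot: [-3.141, -0.0, 0.001]
force: [0.4, -0.3, -1.3]
finger_gap: 0.0495
```

Run:
```python
from slot import *
s=bot.sense(); print(s['eef_pos'],s['q'],s['finger_gap'],s['force'])
delta(slot(.01,.06,.0935),down(0))
```

```text
[0.62109833 0.01226712 0.09746267] [-9.27682065e-02  4.18901796e-01  1.56468022e+00  9.78348383e-04
  1.15889242e+00 -9.33951164e-02] 0.049482823664095746 [ 0.37554653 -0.26721047 -1.32794787]
slot [0.62139593 0.01204121]
shift [0.3 0.2 4. ] turn [-0.1  0.   0. ]
```

Lower to contact, release, rise, and move over B.

Call:
carry_out:
  deltas:
    - [[0, 0, 2], [0, 0, 0], 30]
    - [[0, 0, 3], [0, 0, 0], 30]
    - [[0, 0, 4], [0, 0, 0], 30]
    - [[0, 0, 4], [0, 0, 0], 45]
    - [[0, 0, 4], [0, 0, 0], 65]
    - [[0, 0, 4], [0, 0, 0], 72]
    - [[0, 0, 4], [0, 0, 0], 72]
    - [[0, 0, 0], [0, 0, 0], 72]
    - [[0, 0, -30], [0, 0, 0], 72]
    - [[0, 0, -70], [0, 0, 0], 72]
    - [[0, 0, -110], [0, 0, 0], 72]
    - [[0, 0, -120], [0, 0, 0], 72]

```text
time: 29.55
eef_pos: [0.6238, 0.012, 0.2235]
tcp_rot: [-3.141, -0.001, -0.015]
force: [-0.2, 0.7, 0.4]
finger_gap: 0.0672
```

Run:
```python
from slot import *
s=bot.sense(); print(s['eef_pos'],s['finger_gap'],s['force'])
T,im=shot('scene','s11.png'); find('scene',['sample0_c','crucible_c'],T=T,n=5)
T,im=shot('top','t11.png'); find('top',['sample0_c'],T=T,n=5)
rows([([.438,-.186,.21],down(0),8),([.438,-.186,.022],down(0),4)])
```

```text
[0.62383684 0.01203473 0.22347866] 0.06721213691487615 [-0.17564161  0.73951163  0.37144209]
sample0_c [([0.4408, -0.1894, 0.0394], 0.61)]
crucible_c [([0.6103, -0.056, 0.1109], 0.55), ([0.6111, -0.3386, 0.0786], 0.36)]
sample0_c [([0.6234, 0.2086, 0.0739], 0.66), ([0.4371, -0.1888, 0.0438], 0.59), ([0.482, -0.4203, 0.0016], 0.34)]
[[-23, 25, 1], [0, 0, 0]]
[[-45, 50, 2], [0, 0, 0]]
[[-68, 74, 2], [0, 0, 0]]
[[-91, 99, 3], [0, 0, 0]]
[[-114, 124, 4], [0, 0, 0]]
[[-136, 149, 5], [0, 0, 0]]
[[-159, 173, 6], [0, 0, 0]]
[[-182, 198, 6], [0, 0, 0]]
[[-182, 198, 53], [0, 0, 0]]
[[-182, 198, 100], [0, 0, 0]]
[[-181, 198, 147], [0, 0, 0]]
[[-181, 198, 194], [0, 0, 0]]
```

Call:
carry_out:
  deltas:
    - [[-35, 38, 1], [0, 0, 0], 78]
    - [[-70, 76, 2], [0, 0, 0], 80]
    - [[-105, 114, 3], [0, 0, 0], 80]
    - [[-140, 152, 5], [0, 0, 0], 80]
    - [[-168, 183, 6], [0, 0, 0], 80]
    - [[-182, 198, 10], [0, 0, 0], 80]
    - [[-182, 198, 55], [0, 0, 0], 80]
    - [[-182, 198, 100], [0, 0, 0], 80]
    - [[-182, 198, 145], [0, 0, 0], 80]
    - [[-182, 198, 178], [0, 0, 0], 80]
    - [[-182, 198, 193], [0, 0, 0], 80]
    - [[-182, 198, 193], [0, 0, 0], 60]

```text
time: 31.0
eef_pos: [0.4358, -0.1837, 0.0211]
tcp_rot: [-3.136, -0.0, 0.013]
force: [-0.5, -0.2, -0.2]
finger_gap: 0.0704
```

Call:
carry_out:
  deltas:
    - [[0, 0, 0], [0, 0, 0], 30]
    - [[0, 0, 0], [0, 0, 0], 30]
    - [[0, 0, 0], [0, 0, 0], 30]
    - [[0, 0, 0], [0, 0, 0], 30]
    - [[0, 0, 0], [0, 0, 0], 30]
    - [[0, 0, 0], [0, 0, 0], 30]
    - [[0, 0, -10], [0, 0, 0], 30]
    - [[0, 0, -50], [0, 0, 0], 30]
    - [[0, 0, -95], [0, 0, 0], 30]
    - [[0, 0, -140], [0, 0, 0], 30]
    - [[0, 0, -180], [0, 0, 0], 30]
    - [[0, 0, -190], [0, 0, 0], 30]

```text
time: 32.2
eef_pos: [0.4414, -0.1871, 0.2196]
tcp_rot: [3.138, 0.001, 0.012]
force: [0.0, 0.0, -0.9]
finger_gap: 0.0496
```

Run:
```python
from slot import *
s=bot.sense(); print(s['eef_pos'],s['finger_gap'],s['force'])
delta(slot(.042,-.07,.21),down(0)); delta(slot(.042,-.07,.093),down(0))
```

```text
[ 0.44136771 -0.18706318  0.21964674] 0.04964595883369682 [ 0.01689792  0.02096669 -0.87289364]
slot [ 0.66216381 -0.11548126]
shift [220.7 -71.5  11.1] turn [ 0.2 -0.5  0. ]
slot [ 0.66216381 -0.11548126]
shift [219.8 -72.  128.1] turn [ 0.2 -0.5  0. ]
```

Call:
carry_out:
  deltas:
    - [[25, -8, 0], [0, 0, 0], 30]
    - [[65, -21, 0], [0, 0, 0], 30]
    - [[110, -35, 0], [0, 0, 0], 30]
    - [[155, -50, 0], [0, 0, 0], 30]
    - [[195, -63, 0], [0, 0, 0], 30]
    - [[216, -70, 0], [0, 0, 0], 30]
    - [[222, -71, 20], [0, 0, 0], 30]
    - [[222, -71, 55], [0, 0, 0], 30]
    - [[222, -71, 85], [0, 0, 0], 30]
    - [[222, -71, 105], [0, 0, 0], 30]
    - [[222, -71, 107], [0, 0, 0], 30]
    - [[222, -71, 107], [0, 0, 0], 30]

```text
time: 33.4
eef_pos: [0.6604, -0.1145, 0.1066]
tcp_rot: [-3.14, -0.001, 0.004]
force: [-0.3, -0.9, -1.6]
finger_gap: 0.0495
```

Run:
```python
from slot import *
s=bot.sense(); print(s['eef_pos'],s['finger_gap'],s['force'])
delta(slot(.042,-.07,.0925),down(0))
```

```text
[ 0.66044522 -0.1144607   0.10655088] 0.049480425905971445 [-0.26010781 -0.90598635 -1.62566283]
slot [ 0.66216381 -0.11548126]
shift [ 1.8  1.  14. ] turn [-0.1  0.1  0. ]
```

Call:
carry_out:
  deltas:
    - [[1, 1, 6], [0, 0, 0], 30]
    - [[2, 1, 10], [0, 0, 0], 30]
    - [[2, 1, 12], [0, 0, 0], 30]
    - [[2, 1, 13], [0, 0, 0], 30]
    - [[2, 1, 14], [0, 0, 0], 30]
    - [[2, 1, 14], [0, 0, 0], 45]
    - [[2, 1, 14], [0, 0, 0], 65]
    - [[2, 1, 14], [0, 0, 0], 72]
    - [[2, 1, 10], [0, 0, 0], 72]
    - [[2, 1, -20], [0, 0, 0], 72]
    - [[2, 1, -65], [0, 0, 0], 72]
    - [[2, 1, -110], [0, 0, 0], 72]

```text
time: 34.6
eef_pos: [0.6627, -0.1156, 0.2185]
tcp_rot: [-3.14, -0.001, 0.003]
force: [0.5, -0.4, 0.4]
finger_gap: 0.0675
```

Run:
```python
from slot import *
s=bot.sense(); print(s['eef_pos'],s['finger_gap'],s['force'])
T,im=shot('wrist','w12.png'); find('wrist',['sample0_c'],T=T,n=5)
T,im=shot('scene','s12.png'); find('scene',['sample0_c'],T=T,n=5)
T,im=shot('top','t12.png'); find('top',['sample0_c'],T=T,n=5)
rows([([.385,-.23,.22],down(0),8)])
```

```text
[ 0.66274251 -0.11562032  0.2185225 ] 0.06753044464440482 [ 0.46485223 -0.42347344  0.38075597]
sample0_c [([0.6629, -0.1128, 0.1081], 0.88)]
sample0_c [([0.6639, -0.1168, 0.1136], 0.66)]
sample0_c [([0.6633, -0.1198, 0.1103], 0.57)]
[[-35, 14, 0], [0, 0, 0]]
[[-69, 29, -1], [0, 0, 0]]
[[-104, 43, -1], [0, 0, 0]]
[[-139, 57, -2], [0, 0, 0]]
[[-173, 71, -2], [0, 0, 0]]
[[-208, 86, -2], [0, 0, 0]]
[[-243, 100, -3], [0, 0, 0]]
[[-277, 114, -3], [0, 0, 0]]
```

Call:
carry_out:
  deltas:
    - [[-30, 12, 0], [0, 0, 0], 76]
    - [[-70, 29, -1], [0, 0, 0], 80]
    - [[-115, 47, -1], [0, 0, 0], 80]
    - [[-160, 66, -2], [0, 0, 0], 80]
    - [[-205, 84, -2], [0, 0, 0], 80]
    - [[-245, 101, -3], [0, 0, 0], 80]
    - [[-270, 111, -3], [0, 0, 0], 80]
    - [[-277, 114, -3], [0, 0, 0], 80]
    - [[-277, 114, -3], [0, 0, 0], 80]
    - [[-277, 114, -3], [0, 0, 0], 80]

```text
time: 35.9
eef_pos: [0.3871, -0.2296, 0.2201]
tcp_rot: [-3.14, -0.001, -0.0]
force: [0.4, -0.7, 0.6]
finger_gap: 0.0754
```

Run:
```python
from slot import *
s=bot.sense(); print(s['eef_pos'],s['finger_gap'],s['force'])
T,im=shot('wrist','w13.png'); find('wrist',['sample0_c','spare_crucible','scoop_grip'],T=T,n=5)
im=cv2.imread('pics/w13.png'); m=cv2.inRange(im,(215,225,225),(255,255,255)); n,l,st,c=cv2.connectedComponentsWithStats(cv2.morphologyEx(m,2,np.ones((3,3),np.uint8)))
for i in range(1,n):
    if 200<st[i,4]<6000 and .6<st[i,2]/st[i,3]<1.7: print(c[i].round(),st[i])
```

```text
[ 0.38710169 -0.22959929  0.22011997] 0.07540844078730188 [ 0.3869958  -0.70234657  0.55905694]
sample0_c []
spare_crucible [([0.33, -0.4612, -0.0017], 0.79)]
scoop_grip [([0.6135, -0.3403, 0.0694], 0.71), ([0.2517, -0.2937, 0.0769], 0.56)]
[354. 106.] [337  89  36  34 647]
[151. 249.] [136 227  41  49 971]
[267. 242.] [257 230  29  27 327]
[485. 281.] [ 451  247   79   74 1714]
[312. 273.] [ 290  253   44   42 1406]
[295. 305.] [281 295  28  22 423]
[368. 418.] [362 405  20  27 243]
```

View pics/w13.png

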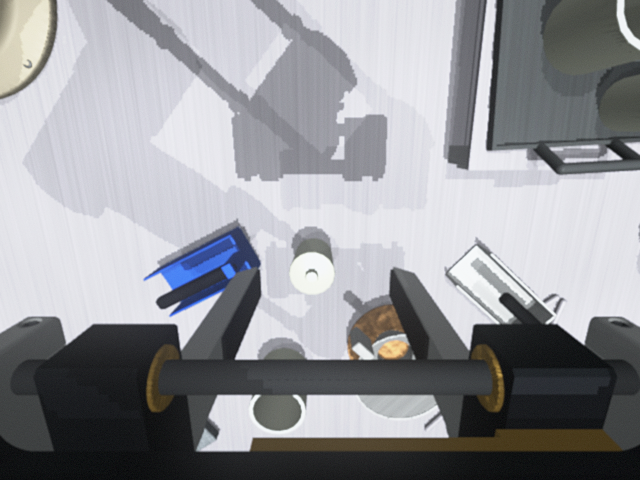

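Sample C's lid is at (312,273). The blue scoop's edge is at about (258,262), which leaves just enough room for narrow jaws.

Run:
```python
from slot import *
T=cam('wrist'); p=ray('wrist',(312,273),.064,T); print(p)
b=ray('wrist',(258,262),.04,T); print(b)
delta([p[0],p[1],.022],down(0))
```

```text
[ 0.37280147 -0.28697302  0.064     ]
[ 0.30961102 -0.2832332   0.04      ]
shift [-14.5  57.7 198.3] turn [-0.1  0.   0.1]
```

Call:
carry_out:
  deltas:
    - [[-8, 30, 10], [0, 0, 0], 74]
    - [[-14, 55, 50], [0, 0, 0], 74]
    - [[-14, 58, 95], [0, 0, 0], 74]
    - [[-14, 58, 140], [0, 0, 0], 74]
    - [[-14, 58, 175], [0, 0, 0], 74]
    - [[-14, 58, 193], [0, 0, 0], 74]
    - [[-14, 58, 198], [0, 0, 0], 74]
    - [[-14, 58, 198], [0, 0, 0], 74]
    - [[-14, 58, 198], [0, 0, 0], 50]
    - [[-14, 58, 198], [0, 0, 0], 30]
    - [[-14, 58, 198], [0, 0, 0], 30]
    - [[-14, 58, 198], [0, 0, 0], 30]

```text
time: 37.3
eef_pos: [0.373, -0.2883, 0.0238]
tcp_rot: [3.141, 0.001, 0.003]
force: [0.2, 1.3, 5.8]
finger_gap: 0.0498
```

Call:
carry_out:
  deltas:
    - [[0, 0, 0], [0, 0, 0], 30]
    - [[0, 0, 0], [0, 0, 0], 30]
    - [[0, 0, 0], [0, 0, 0], 30]
    - [[0, 0, -10], [0, 0, 0], 30]
    - [[0, 0, -50], [0, 0, 0], 30]
    - [[0, 0, -95], [0, 0, 0], 30]
    - [[0, 0, -140], [0, 0, 0], 30]
    - [[0, 0, -175], [0, 0, 0], 30]
    - [[0, 0, -190], [0, 0, 0], 30]
    - [[0, 0, -190], [0, 0, 0], 30]
    - [[0, 0, -190], [0, 0, 0], 30]

```text
time: 38.4
eef_pos: [0.3717, -0.2874, 0.2123]
tcp_rot: [-3.14, -0.001, 0.001]
force: [0.5, 0.7, -1.2]
finger_gap: 0.0496
```

Run:
```python
from slot import *
s=bot.sense(); print(s['eef_pos'],s['finger_gap'],s['force'])
delta(slot(-.042,-.07,.21),down(0)); delta(slot(-.042,-.07,.106),down(0))
T,im=shot('top','t14.png'); find('top',['sample0_c','crucible_c'],T=T,n=5)
T,im=shot('scene','s14.png'); find('scene',['sample0_c'],T=T,n=5)
```

```text
[ 0.37174559 -0.28737197  0.21230729] 0.049632515785270455 [ 0.47619904  0.66962893 -1.24302036]
slot [ 0.57835833 -0.12119454]
shift [ 206.7 -166.1    2.4] turn [-0.1  0.   0. ]
slot [ 0.57835833 -0.12119454]
shift [ 206.7 -166.   106.4] turn [-0.1  0.   0. ]
sample0_c [([0.6624, -0.1187, 0.1144], 0.7)]
crucible_c [([0.6145, -0.0576, 0.1121], 0.78), ([0.7508, 0.2078, 0.0054], 0.61)]
sample0_c [([0.6631, -0.1151, 0.1136], 0.78)]
```

Call:
carry_out:
  deltas:
    - [[20, -16, 0], [0, 0, 0], 30]
    - [[52, -42, 0], [0, 0, 0], 30]
    - [[87, -70, 0], [0, 0, 0], 30]
    - [[122, -98, 0], [0, 0, 0], 30]
    - [[157, -126, 0], [0, 0, 0], 30]
    - [[190, -152, 0], [0, 0, 0], 30]
    - [[204, -164, 0], [0, 0, 0], 30]
    - [[207, -166, 25], [0, 0, 0], 30]
    - [[207, -166, 65], [0, 0, 0], 30]
    - [[207, -166, 98], [0, 0, 0], 30]
    - [[207, -166, 106], [0, 0, 0], 30]
    - [[207, -166, 106], [0, 0, 0], 30]

```text
time: 39.85
eef_pos: [0.5779, -0.1218, 0.1054]
tcp_rot: [-3.14, -0.0, 0.006]
force: [1.1, -0.6, 0.4]
finger_gap: 0.0495
```

Run:
```python
from slot import *
s=bot.sense(); print(s['eef_pos'],s['finger_gap'],s['force'])
delta(slot(-.042,-.07,.094),down(0))
```

```text
[ 0.57790852 -0.12179501  0.10540525] 0.04954351237096849 [ 1.07867248 -0.57626564  0.40459717]
slot [ 0.57835833 -0.12119454]
shift [ 0.5 -0.6 11.4] turn [-0.1  0.2  0. ]
```

Call:
carry_out:
  deltas:
    - [[0, -1, 6], [0, 0, 0], 30]
    - [[0, -1, 9], [0, 0, 0], 30]
    - [[0, -1, 11], [0, 0, 0], 30]
    - [[0, -1, 12], [0, 0, 0], 30]
    - [[0, -1, 12], [0, 0, 0], 30]
    - [[0, -1, 12], [0, 0, 0], 40]
    - [[0, -1, 12], [0, 0, 0], 55]
    - [[0, -1, 12], [0, 0, 0], 65]
    - [[0, -1, 10], [0, 0, 0], 65]
    - [[0, -1, -20], [0, 0, 0], 65]
    - [[0, -1, -65], [0, 0, 0], 65]
    - [[0, -1, -110], [0, 0, 0], 65]

```text
time: 41.05
eef_pos: [0.5787, -0.1206, 0.2179]
tcp_rot: [-3.14, -0.001, 0.002]
force: [1.3, -0.5, 0.6]
finger_gap: 0.061
```

Run:
```python
from slot import *
s=bot.sense(); print(s['eef_pos'],s['finger_gap'],s['force'])
rows([([.609,.02,.27],down(93.9),12)])
```

```text
[ 0.57871214 -0.12062722  0.217857  ] 0.061006168577024664 [ 1.30462353 -0.45840695  0.63495822]
[[3, -12, -4], [0, 0, -8]]
[[5, -23, -9], [0, 0, -16]]
[[8, -35, -13], [0, 0, -23]]
[[10, -47, -17], [0, 0, -31]]
[[13, -59, -22], [0, 0, -39]]
[[15, -70, -26], [0, 0, -47]]
[[18, -82, -30], [0, 0, -55]]
[[20, -94, -35], [0, 0, -63]]
[[23, -106, -39], [0, 0, -70]]
[[25, -117, -43], [0, 0, -78]]
[[28, -129, -48], [0, 0, -86]]
[[30, -141, -52], [0, 0, -94]]
```

Call:
carry_out:
  deltas:
    - [[3, -12, -10], [0, 0, -8], 65]
    - [[5, -23, -25], [0, 0, -16], 60]
    - [[8, -35, -40], [0, 0, -23], 50]
    - [[10, -47, -52], [0, 0, -31], 40]
    - [[13, -59, -52], [0, 0, -39], 32]
    - [[15, -70, -52], [0, 0, -47], 32]
    - [[18, -82, -52], [0, 0, -55], 32]
    - [[20, -94, -52], [0, 0, -63], 32]
    - [[23, -106, -52], [0, 0, -70], 32]
    - [[25, -117, -52], [0, 0, -78], 32]
    - [[28, -129, -52], [0, 0, -86], 32]
    - [[30, -141, -52], [0, 0, -94], 32]

```text
time: 42.25
eef_pos: [0.6093, 0.0207, 0.2692]
tcp_rot: [-2.135, -2.304, -0.001]
force: [0.6, 0.4, -1.0]
finger_gap: 0.0302
```

Call:
carry_out:
  deltas:
    - [[0, 0, 0], [0, 0, 0], 32]
    - [[0, 0, 0], [0, 0, 0], 32]
    - [[0, 0, 0], [0, 0, 0], 32]

```text
time: 42.55
eef_pos: [0.609, 0.0196, 0.269]
tcp_rot: [-2.145, -2.295, -0.001]
force: [0.4, 0.4, -0.6]
finger_gap: 0.0303
```

Run:
```python
from slot import *
s=bot.sense(); print(s['eef_pos'],s['finger_gap'],s['q'])
T,im=shot('wrist','w15.png'); find('wrist',['sample0_c','tray_bail','tray_c','crucible_c','hearth','lump0_c'],T=T,n=5)
T,im2=shot('top','t15.png'); find('top',['sample0_c','tray_bail','tray_c','hearth','bogie_handle'],T=T,n=5)
T,im2=shot('scene','s15.png'); find('scene',['sample0_c','tray_bail','tray_c','hearth','bogie_handle'],T=T,n=5)
```

```text
[0.60904727 0.01958904 0.26902593] 0.03030274125910936 [-8.22782481e-02  3.02012626e-01  1.31224500e+00  4.55406446e-04
  1.52733657e+00 -1.72095367e+00]
sample0_c [([0.6616, -0.1158, 0.1059], 0.85)]
tray_bail [([0.6107, 0.0757, 0.1068], 0.96)]
tray_c [([0.6096, 0.0736, 0.1059], 0.29)]
crucible_c [([0.6099, -0.0611, 0.1099], 0.82)]
hearth [([0.6227, 0.2099, 0.0746], 0.69)]
lump0_c [([0.6088, -0.0398, 0.1029], 0.45), ([0.5559, -0.2946, 0.0004], 0.38), ([0.5784, -0.1169, 0.1139], 0.38)]
sample0_c [([0.6633, -0.1199, 0.1124], 0.94)]
tray_bail [([0.6119, 0.0701, 0.112], 0.86), ([0.6089, -0.0664, 0.0868], 0.49)]
tray_c [([0.6182, -0.0494, 0.0671], 0.91), ([0.6138, -0.3442, 0.0751], 0.7)]
hearth [([0.6228, 0.2116, 0.0735], 0.63), ([0.4359, 0.2054, 0.1925], 0.43)]
bogie_handle [([0.621, -0.4611, -0.0048], 0.63), ([0.4339, 0.2039, 0.1923], 0.58)]
sample0_c [([0.6611, -0.115, 0.1109], 0.8), ([0.6093, -0.0378, 0.106], 0.66)]
tray_bail [([0.6119, 0.074, 0.1118], 0.91)]
tray_c [([0.6114, -0.0481, 0.0695], 0.74)]
hearth [([0.6254, 0.2126, 0.0726], 0.86)]
bogie_handle []
```

View pics/w15.png

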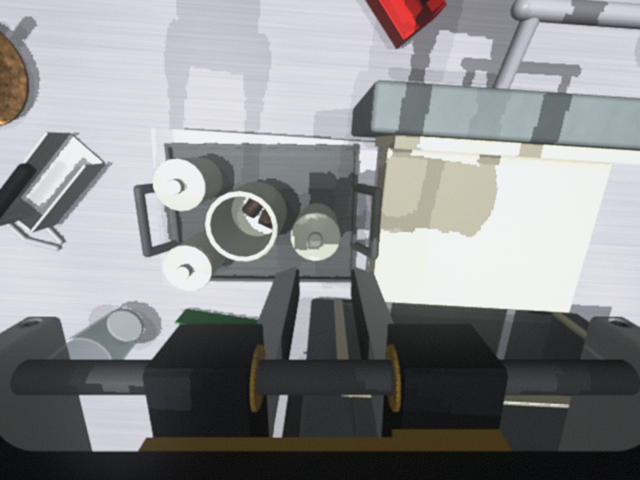

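All three samples and the crucible are upright on the tray, with lids at (183,185), (188,268) and (318,234). The leading bail's bar is at about (374,222), and the hearth's edge runs from (382,160) to (372,302).

Run:
```python
from slot import *
T=cam('wrist')
for n,u,z in [('bar',(374,188),.109),('bar',(376,254),.109),('hedgeA',(382,160),.075),('hedgeB',(373,302),.075),('hfarA',(611,163),.075),('hfarB',(570,310),.075),('tray',(168,147),.079),('tray',(357,147),.079),('tray',(354,277),.079),('tray',(176,277),.079)]: print(n,ray('wrist',u,z,T).round(4))
im=cv2.imread('pics/w15.png'); cv2.imwrite('pics/c15.png',cv2.resize(im[130:330,330:450],None,fx=4.5,fy=3,interpolation=2))
```

```text
bar [0.5721 0.0691 0.109 ]
bar [0.6428 0.0791 0.109 ]
hedgeA [0.5451 0.0799 0.075 ]
hedgeB [0.7169 0.0887 0.075 ]
hfarA [0.5307 0.3325 0.075 ]
hfarB [0.7109 0.3357 0.075 ]
tray [ 0.5473 -0.1522  0.079 ]
tray [0.5332 0.0508 0.079 ]
tray [0.6836 0.0616 0.079 ]
tray [ 0.6983 -0.1514  0.079 ]
```

View pics/c15.png

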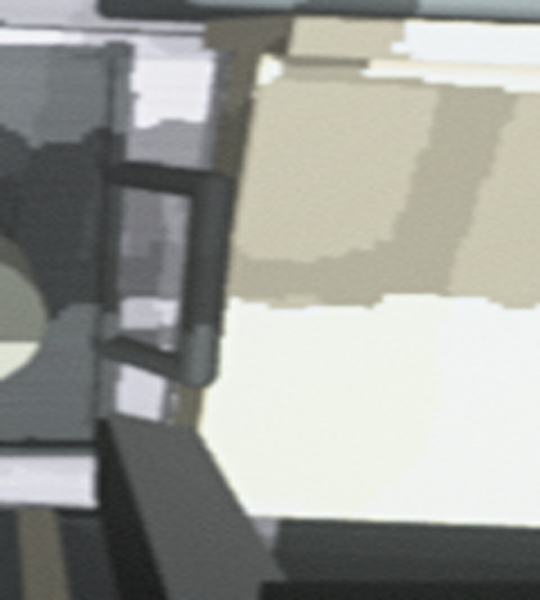

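Run:
```python
from slot import *
delta([.609,.075,.20],down(94)); delta([.609,.075,.090],down(94))
```

```text
shift [54.6  3.7 69. ] turn [ 0. -0.  0.]
shift [ 54.5   3.7 179. ] turn [ 0. -0.  0.]
```

Call:
carry_out:
  deltas:
    - [[30, 2, 20], [0, 0, 0], 32]
    - [[55, 4, 50], [0, 0, 0], 32]
    - [[55, 4, 90], [0, 0, 0], 32]
    - [[55, 4, 125], [0, 0, 0], 32]
    - [[55, 4, 155], [0, 0, 0], 32]
    - [[55, 4, 172], [0, 0, 0], 32]
    - [[55, 4, 179], [0, 0, 0], 32]
    - [[55, 4, 179], [0, 0, 0], 32]
    - [[55, 4, 179], [0, 0, 0], 20]
    - [[55, 4, 179], [0, 0, 0], 8]
    - [[55, 4, 179], [0, 0, 0], 0]
    - [[55, 4, 179], [0, 0, 0], 0]
  newtons: 45

```text
time: 44.7
eef_pos: [0.6104, 0.0738, 0.0914]
tcp_rot: [2.139, 2.296, 0.001]
force: [0.2, -5.3, 3.6]
finger_gap: 0.0087
```

Call:
carry_out:
  deltas:
    - [[0, 0, 0], [0, 0, 0], 0]
    - [[0, 0, 0], [0, 0, 0], 0]
    - [[0, 0, 0], [0, 0, 0], 0]

```text
time: 45.0
eef_pos: [0.6104, 0.0738, 0.0914]
tcp_rot: [2.14, 2.296, 0.001]
force: [0.4, -5.3, 4.2]
finger_gap: 0.0086
```

Run:
```python
from slot import *
s=bot.sense(); print(s['eef_pos'],s['finger_gap'],s['force'],s['wrist_torque'])
T,im2=shot('top','t16.png'); find('top',['tray_c','tray_bail','sample0_c'],T=T,n=5)
T,im2=shot('scene','s16.png'); find('scene',['tray_c','tray_bail','sample0_c'],T=T,n=5)
```

```text
[0.61040437 0.07379518 0.09139279] 0.008576368021637637 [ 0.36584022 -5.25780598  4.22165941] [-0.92255049 -0.18220008 -0.04643775]
tray_c [([0.6159, -0.0512, 0.0657], 0.6)]
tray_bail [([0.6117, 0.0705, 0.1122], 0.81)]
sample0_c [([0.6606, -0.1154, 0.112], 0.6)]
tray_c [([0.6099, -0.0458, 0.0689], 0.65), ([0.6089, -0.0592, 0.1126], 0.5)]
tray_bail [([0.6102, 0.0749, 0.1109], 0.56)]
sample0_c [([0.6614, -0.1139, 0.1134], 0.82)]
```

The bail is gripped. Next I'll lift the leading end by 14 mm and bring it square while it clears the door lining.

Call:
carry_out:
  deltas:
    - [[0, 0, -3], [0, 0, 0], 0]
    - [[0, 0, -6], [0, 0, 0], 0]
    - [[0, 0, -9], [0, 0, 0], 0]
    - [[0, 0, -12], [0, 0, 0], 0]
    - [[0, 0, -14], [0, 0, 0], 0]
    - [[1, 2, -14], [0, 0, 0.6], 0]
    - [[2, 5, -14], [0, 0, 1.2], 0]
    - [[4, 8, -14], [0, 0, 2], 0]
    - [[6, 10, -14], [0, 0, 2.7], 0]
    - [[9, 12.5, -14], [0, 0, 3.4], 0]
    - [[9, 12.5, -14], [0, 0, 3.4], 0]

```text
time: 46.5
eef_pos: [0.6217, 0.0862, 0.1039]
tcp_rot: [-2.209, -2.233, -0.003]
force: [-0.1, -0.8, -4.8]
finger_gap: 0.0086
```

Run:
```python
from slot import *
s=bot.sense(); print(s['eef_pos'],s['finger_gap'],s['force'],s['wrist_torque'])
T,im1=shot('top','t17.png'); find('top',['tray_c','tray_bail','sample0_c','crucible_c'],T=T,n=5)
T,im2=shot('scene','s17.png'); find('scene',['tray_c','tray_bail','sample0_c','crucible_c'],T=T,n=5)
T,im3=shot('wrist','w17.png'); find('wrist',['tray_c','tray_bail','sample0_c','crucible_c'],T=T,n=5)
cv2.imwrite('pics/c17.png',np.hstack([cv2.resize(im2[200:380,250:470],(400,330)),cv2.resize(im3,(400,330))]))
```

```text
[0.62166952 0.08619505 0.10393739] 0.008595841227683297 [-0.13067534 -0.80985108 -4.75390454] [ 0.11626941 -0.17881989 -0.0342677 ]
tray_c [([0.6214, -0.0335, 0.0719], 0.66), ([0.3886, 0.4301, 0.0005], 0.27)]
tray_bail [([0.6221, 0.0843, 0.1238], 0.9), ([0.5612, -0.2938, 0.0034], 0.54)]
sample0_c [([0.6617, -0.1066, 0.1159], 0.63), ([0.4792, -0.4188, 0.0002], 0.4), ([0.5763, -0.1104, 0.1151], 0.26), ([0.5604, -0.2919, 0.0041], 0.24)]
crucible_c [([0.6194, -0.0479, 0.1156], 0.67)]
tray_c [([0.6157, -0.0335, 0.0733], 0.9)]
tray_bail [([0.6222, 0.0902, 0.1239], 0.89)]
sample0_c [([0.665, -0.1053, 0.1163], 0.94), ([0.6205, -0.0528, 0.0041], 0.33)]
crucible_c [([0.6143, -0.0448, 0.1158], 0.93)]
tray_c []
tray_bail [([0.6194, 0.0852, 0.1191], 0.83)]
sample0_c []
crucible_c [([0.6137, -0.0452, 0.1138], 0.8)]
```

View pics/c17.png

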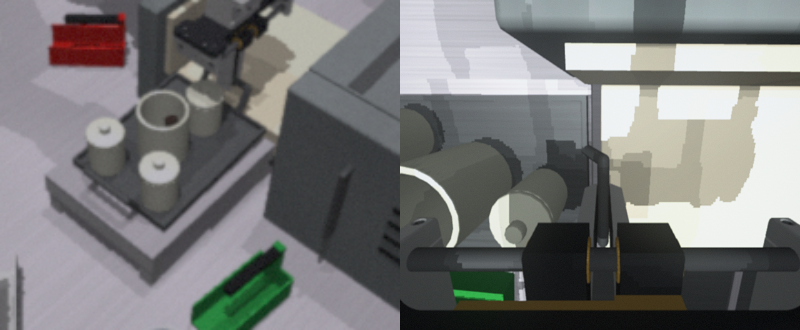

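The tray is square, with everything on it upright and the leading end above the hearth. Pulling it across.

Call:
carry_out:
  deltas:
    - [[5, 0, 0], [0, 0, 0], 0]
    - [[14, 0, 0], [0, 0, 0], 0]
    - [[25, 0, 0], [0, 0, 0], 0]
    - [[37, 0, 0], [0, 0, 0], 0]
    - [[49, 0, 0], [0, 0, 0], 0]
    - [[61, 0, 0], [0, 0, 0], 0]
    - [[73, 0, 0], [0, 0, 0], 0]
    - [[85, 0, 0], [0, 0, 0], 0]
    - [[95, 0, 0], [0, 0, 0], 0]
    - [[100, 0, 0], [0, 0, 0], 0]
    - [[100, 0, 0], [0, 0, 0], 0]

```text
time: 48.35
eef_pos: [0.6207, 0.1866, 0.105]
tcp_rot: [2.208, 2.234, 0.004]
force: [0.4, -1.4, 1.0]
finger_gap: 0.0086
```

Run:
```python
from slot import *
s=bot.sense(); print(s['eef_pos'],s['finger_gap'],s['force'],s['wrist_torque'])
T,im1=shot('top','t18.png'); find('top',['tray_c','tray_bail','sample0_c','crucible_c'],T=T,n=3)
T,im2=shot('scene','s18.png'); find('scene',['tray_c','tray_bail','sample0_c','crucible_c'],T=T,n=3)
```

```text
[0.62067965 0.18656061 0.10501786] 0.008634162887793952 [ 0.40484939 -1.40954239  1.01500788] [-0.10771726 -0.07371618 -0.02033294]
tray_c [([0.6202, 0.0701, 0.0738], 0.76)]
tray_bail [([0.6212, 0.183, 0.1275], 0.78), ([0.6228, -0.0526, -0.0026], 0.6)]
sample0_c [([0.6617, -0.0072, 0.1162], 0.54), ([0.3337, -0.462, -0.0027], 0.31), ([0.6161, 0.0728, 0.1148], 0.3)]
crucible_c [([0.6209, 0.055, 0.1165], 0.92)]
tray_c []
tray_bail [([0.6215, 0.1878, 0.1251], 0.8)]
sample0_c [([0.6635, -0.0049, 0.1138], 0.77), ([0.6183, -0.0539, 0.0003], 0.62)]
crucible_c [([0.6149, 0.0582, 0.1134], 0.94)]
```

Call:
carry_out:
  deltas:
    - [[5, 0, 0], [0, 0, 0], 0]
    - [[15, 0, 0], [0, 0, 0], 0]
    - [[27, 0, 0], [0, 0, 0], 0]
    - [[39, 0, 0], [0, 0, 0], 0]
    - [[51, 0, 0], [0, 0, 0], 0]
    - [[63, 0, 0], [0, 0, 0], 0]
    - [[72, 0, 0], [0, 0, 0], 0]
    - [[77, 0, 0], [0, 0, 0], 0]
    - [[80, 0, 1], [0, 0, 0], 0]
    - [[82, 0, 3], [0, 0, 0], 0]
    - [[84, 0, 5], [0, 0, 0], 0]
    - [[85, 0, 5], [0, 0, 0], 0]

```text
time: 50.05
eef_pos: [0.6192, 0.2696, 0.0994]
tcp_rot: [2.209, 2.233, 0.0]
force: [0.3, -3.9, -2.1]
finger_gap: 0.0088
```

Run:
```python
from slot import *
s=bot.sense(); print(s['eef_pos'],s['finger_gap'],s['force'],s['wrist_torque'])
T,im1=shot('top','t19.png'); find('top',['tray_c','tray_bail','sample0_c','crucible_c','hearth','bogie_handle'],T=T,n=3)
T,im2=shot('scene','s19.png'); find('scene',['tray_c','tray_bail','sample0_c','crucible_c','hearth','bogie_handle'],T=T,n=3)
```

```text
[0.61924935 0.26955904 0.09944171] 0.00879704671737393 [ 0.25997998 -3.86805461 -2.14262055] [-7.79832513e-01 -1.10446002e-01  2.86874209e-04]
tray_c [([0.621, 0.15, 0.0758], 0.93)]
tray_bail [([0.6198, 0.2659, 0.1219], 0.88)]
sample0_c [([0.6153, -0.3436, 0.0769], 0.73), ([0.6606, 0.072, 0.1184], 0.62)]
crucible_c [([0.6208, 0.1385, 0.1189], 0.69), ([0.4367, 0.2069, 0.1922], 0.43), ([0.6155, -0.3446, 0.0745], 0.39)]
hearth []
bogie_handle [([0.4354, 0.206, 0.1947], 0.8), ([0.4783, -0.4201, 0.0377], 0.7)]
tray_c []
tray_bail [([0.6194, 0.2735, 0.1198], 0.85)]
sample0_c [([0.6651, 0.0803, 0.1183], 0.62), ([0.6254, -0.051, 0.0023], 0.53)]
crucible_c [([0.6123, 0.1424, 0.118], 0.72)]
hearth []
bogie_handle []
```

Call:
carry_out:
  deltas:
    - [[5, 0, 0], [0, 0, 0], 0]
    - [[14, 1, 0], [0, 0, 0], 0]
    - [[24, 1, 0], [0, 0, 0], 0]
    - [[35, 2, 0], [0, 0, 0], 0]
    - [[46, 2, 0], [0, 0, 0], 0]
    - [[55, 3, 0], [0, 0, 0], 0]
    - [[61, 3, 0], [0, 0, 0], 0]
    - [[63, 3, 0], [0, 0, 0], 0]
    - [[63, 3, 0], [0, 0, 0], 0]
    - [[63, 3, 0], [0, 0, 0], 0]

```text
time: 51.75
eef_pos: [0.6216, 0.3339, 0.0994]
tcp_rot: [-2.209, -2.232, -0.003]
force: [-0.6, -2.5, -0.9]
finger_gap: 0.009
```

Run:
```python
from slot import *
s=bot.sense(); print(s['eef_pos'],s['finger_gap'],s['force'],s['wrist_torque'],R.from_rotvec(s['tcp_rot']).as_matrix()[:2,0])
T,im1=shot('top','t20.png'); find('top',['tray_c','tray_bail','sample0_c','crucible_c','hearth','furnace','bogie_handle'],T=T,n=3)
T,im2=shot('scene','s20.png'); find('scene',['tray_c','tray_bail','sample0_c','crucible_c','hearth','bogie_handle'],T=T,n=3)
```

```text
[0.6215658  0.33390377 0.09939779] 0.008964602183781705 [-0.56694538 -2.52843295 -0.86044965] [-0.44208894 -0.1466654   0.03343601] [-0.01070488  0.99994036]
tray_c [([0.6197, 0.212, 0.0752], 0.63)]
tray_bail [([0.6205, 0.3327, 0.1173], 0.77)]
sample0_c [([0.6601, 0.1425, 0.1198], 0.6)]
crucible_c [([0.6209, 0.2023, 0.1184], 0.97), ([0.6231, 0.2162, 0.0945], 0.6), ([0.6291, 0.2677, 0.1207], 0.47)]
hearth []
furnace [([0.7539, 0.2055, 0.0014], 0.81)]
bogie_handle []
tray_c [([0.6177, 0.2143, 0.0774], 0.59), ([0.5546, -0.285, 0.0081], 0.59)]
tray_bail [([0.6238, 0.3355, 0.1192], 0.86), ([0.6103, -0.3414, 0.0787], 0.73)]
sample0_c [([0.6632, 0.1426, 0.1203], 0.69)]
crucible_c [([0.6181, 0.2021, 0.1195], 0.71)]
hearth [([0.6275, 0.2741, 0.1184], 0.49)]
bogie_handle [([0.4298, 0.211, 0.1946], 0.57)]
```

The tray sits at (0.6205, 0.2125), against the hearth at about (0.6235, 0.2105). Releasing the bail and rising.

Call:
carry_out:
  deltas:
    - [[0, 0, 0], [0, 0, 0], 10]
    - [[0, 0, 0], [0, 0, 0], 20]
    - [[0, 0, 0], [0, 0, 0], 30]
    - [[0, 0, 0], [0, 0, 0], 30]
    - [[0, 0, 0], [0, 0, 0], 30]
    - [[0, 0, -15], [0, 0, 0], 30]
    - [[0, 0, -45], [0, 0, 0], 30]
    - [[0, 0, -90], [0, 0, 0], 30]
    - [[0, 0, -135], [0, 0, 0], 30]
    - [[0, 0, -180], [0, 0, 0], 30]
    - [[0, 0, -215], [0, 0, 0], 15]
    - [[0, 0, -220], [0, 0, 0], 0]

```text
time: 53.7
eef_pos: [0.6231, 0.3338, 0.3253]
tcp_rot: [2.207, 2.231, 0.016]
force: [-0.0, -0.1, 0.8]
finger_gap: 0.0158
```

Run:
```python
from slot import *
s=bot.sense(); print(s['eef_pos'],s['finger_gap'],s['force'],s['q'])
T,im1=shot('wrist','w21.png'); find('wrist',['tray_c','tray_bail','sample0_c','crucible_c','hearth','bogie_handle'],T=T,n=3)
T,im1=shot('top','t21.png'); find('top',['tray_c','tray_bail','sample0_c','crucible_c','hearth','furnace','bogie_handle'],T=T,n=3)
T,im2=shot('scene','s21.png'); find('scene',['tray_c','tray_bail','sample0_c','crucible_c','hearth','bogie_handle'],T=T,n=3)
rows([([.385,.208,.32],down(90),8)])
```

```text
[0.62308385 0.33384666 0.32525727] 0.015787629352347635 [-0.02933416 -0.09194955  0.77855209] [ 3.93078769e-01  4.50287153e-01  9.50217528e-01  8.38533112e-04
  1.73049938e+00 -1.18843252e+00]
tray_c []
tray_bail [([0.6189, 0.3374, 0.1135], 0.61)]
sample0_c [([0.6219, 0.2149, 0.095], 0.25)]
crucible_c [([0.6125, 0.2005, 0.1193], 0.76)]
hearth []
bogie_handle []
tray_c [([0.6217, 0.2111, 0.0738], 0.71), ([0.4378, 0.2091, 0.1934], 0.51)]
tray_bail [([0.6195, 0.3293, 0.1203], 0.87)]
sample0_c [([0.6638, 0.1394, 0.121], 0.97)]
crucible_c [([0.6206, 0.204, 0.1164], 0.91), ([0.6331, 0.2658, 0.1195], 0.6)]
hearth [([0.4345, 0.2047, 0.1945], 0.33)]
furnace [([0.7535, 0.208, 0.0048], 0.88), ([0.6167, -0.3439, 0.0772], 0.55)]
bogie_handle [([0.4369, 0.208, 0.1925], 0.66)]
tray_c [([0.326, -0.4556, 0.0048], 0.61), ([0.616, 0.2137, 0.0748], 0.57)]
tray_bail [([0.6216, 0.3356, 0.1185], 0.84), ([0.6178, 0.2113, 0.0781], 0.74), ([0.6118, -0.3423, 0.0787], 0.2)]
sample0_c [([0.6616, 0.1431, 0.1187], 0.57)]
crucible_c [([0.6155, 0.2044, 0.1177], 0.55)]
hearth []
bogie_handle [([0.428, 0.21, 0.1947], 0.86)]
[[-15, -30, 0], [0, 0, 0]]
[[-31, -59, 0], [0, 0, 0]]
[[-46, -89, 0], [0, 0, 0]]
[[-61, -119, 0], [0, 0, 0]]
[[-77, -149, -1], [0, 0, 0]]
[[-92, -178, -1], [0, 0, 0]]
[[-107, -208, -1], [0, 0, 1]]
[[-123, -238, -1], [0, 0, 1]]
```

Call:
carry_out:
  deltas:
    - [[-18, -36, 0], [0, 0, 0], 0]
    - [[-38, -74, 0], [0, 0, 0], 0]
    - [[-58, -112, 0], [0, 0, 0], 0]
    - [[-78, -150, 0], [0, 0, 0], 0]
    - [[-98, -190, 0], [0, 0, 0], 0]
    - [[-115, -224, 0], [0, 0, 0], 0]
    - [[-123, -238, 10], [0, 0, 1], 0]
    - [[-123, -238, 50], [0, 0, 1], 0]
    - [[-123, -238, 90], [0, 0, 1], 0]
    - [[-123, -238, 130], [0, 0, 1], 0]
    - [[-123, -238, 147], [0, 0, 1], 0]
    - [[-123, -238, 147], [0, 0, 1], 0]

```text
time: 56.0
eef_pos: [0.3827, 0.2069, 0.1699]
tcp_rot: [-2.227, -2.212, 0.007]
force: [0.0, 0.6, -0.3]
finger_gap: 0.0002
```

Run:
```python
from slot import *
s=bot.sense(); print(s['eef_pos'],s['finger_gap'],s['force'],s['q'],R.from_rotvec(s['tcp_rot']).as_matrix()[:,:2].round(3).tolist())
T,im1=shot('wrist','w22.png'); find('wrist',['bogie_handle'],T=T,n=3)
```

```text
[0.3826549  0.20692346 0.16987681] 0.0001516094785695499 [ 0.02937231  0.6368326  -0.29961798] [ 3.34789895e-01  9.21659611e-02  1.83528158e+00  8.34224370e-04
  1.21944555e+00 -1.22963952e+00] [[0.007, 1.0], [1.0, -0.007], [-0.001, -0.005]]
bogie_handle [([0.4329, 0.2107, 0.1965], 0.55)]
```

Call:
carry_out:
  deltas:
    - [[0, 15, 0], [0, 0, 0], 0]
    - [[0, 25, 0], [0, 0, 0], 0]
    - [[0, 30, 0], [0, 0, 0], 0]
    - [[0, 34, 0], [0, 0, 0], 0]
    - [[0, 38, 0], [0, 0, 0], 0]
    - [[0, 43, 0], [0, 0, 0], 0]
    - [[0, 49, 0], [0, 0, 0], 0]
    - [[0, 57, 0], [0, 0, 0], 0]
    - [[0, 66, 0], [0, 0, 0], 0]
    - [[0, 74, 0], [0, 0, 0], 0]
    - [[0, 81, 0], [0, 0, 0], 0]
    - [[0, 86, 0], [0, 0, 0], 0]

```text
time: 57.3
eef_pos: [0.472, 0.2073, 0.172]
tcp_rot: [-2.229, -2.214, -0.002]
force: [-2.9, 1.8, 1.4]
finger_gap: 0.0006
```

Run:
```python
from slot import *
s=bot.sense(); print(s['eef_pos'],s['force'])
T,im1=shot('top','t23.png'); find('top',['tray_c','sample0_c','crucible_c','bogie_handle'],T=T,n=3)
T,im1=shot('scene','s23.png'); find('scene',['tray_c','sample0_c','crucible_c','bogie_handle'],T=T,n=3)
```

```text
[0.47204624 0.20732489 0.171985  ] [-2.89638537  1.79142044  1.43220824]
tray_c [([0.6752, 0.2101, 0.0737], 0.86), ([0.6324, 0.1336, 0.1186], 0.55)]
sample0_c [([0.715, 0.1411, 0.1213], 0.93)]
crucible_c [([0.6749, 0.2029, 0.1175], 0.74)]
bogie_handle [([0.4902, 0.2069, 0.1935], 0.96), ([0.6196, -0.0553, -0.0008], 0.44)]
tray_c [([0.6704, 0.2138, 0.0782], 0.74)]
sample0_c [([0.7188, 0.1436, 0.1207], 0.39)]
crucible_c [([0.6701, 0.2069, 0.1204], 0.94)]
bogie_handle [([0.484, 0.2099, 0.1948], 0.96), ([0.72, 0.1435, 0.1177], 0.63)]
```

Call:
carry_out:
  deltas:
    - [[0, 4, 0], [0, 0, 0], 0]
    - [[0, 10, 0], [0, 0, 0], 0]
    - [[0, 18, 0], [0, 0, 0], 0]
    - [[0, 28, 0], [0, 0, 0], 0]
    - [[0, 39, 0], [0, 0, 0], 0]
    - [[0, 50, 0], [0, 0, 0], 0]
    - [[0, 62, 0], [0, 0, 0], 0]
    - [[0, 74, 0], [0, 0, 0], 0]
    - [[0, 86, 0], [0, 0, 0], 0]
    - [[0, 97, 0], [0, 0, 0], 0]
    - [[0, 106, 0], [0, 0, 0], 0]
    - [[0, 112, 0], [0, 0, 0], 0]

```text
time: 59.0
eef_pos: [0.5843, 0.2062, 0.1718]
tcp_rot: [2.229, 2.214, 0.002]
force: [-2.8, 2.1, 1.6]
finger_gap: 0.0003
```

Call:
carry_out:
  deltas:
    - [[0, 5, 0], [0, 0, 0], 0]
    - [[0, 11, 0], [0, 0, 0], 0]
    - [[0, 18, 0], [0, 0, 0], 0]
    - [[0, 25, 0], [0, 0, 0], 0]
    - [[0, 32, 0], [0, 0, 0], 0]
    - [[0, 39, 0], [0, 0, 0], 0]
    - [[0, 45, 0], [0, 0, 0], 0]
    - [[0, 50, 0], [0, 0, 0], 0]
    - [[0, 54, 0], [0, 0, 0], 0]
    - [[0, 57, 0], [0, 0, 0], 0]
    - [[0, 59, 0], [0, 0, 0], 0]
    - [[0, 60, 0], [0, 0, 0], 0]

```text
time: 60.2
eef_pos: [0.643, 0.2058, 0.1721]
tcp_rot: [-2.229, -2.214, -0.001]
force: [-3.2, 1.1, -1.4]
finger_gap: 0.0002
```

Run:
```python
from slot import *
s=bot.sense(); print(s['eef_pos'],s['force'],s['q'])
T,im1=shot('top','t24.png'); find('top',['bogie_handle','furnace'],T=T,n=3)
T,im1=shot('scene','s24.png'); find('scene',['bogie_handle'],T=T,n=3)
```

```text
[0.64301078 0.20575839 0.17207646] [-3.18499072  1.10980687 -1.37099038] [ 2.06445623e-01  4.44429425e-01  1.32652021e+00  4.79499114e-04
  1.37035041e+00 -1.35777836e+00]
bogie_handle []
furnace [([0.6127, -0.3471, 0.0751], 0.33)]
bogie_handle [([0.655, 0.2124, 0.1938], 0.85)]
```

Now creep forward until the force rises.

Call:
carry_out:
  deltas:
    - [[0, 1, 0], [0, 0, 0], 0]
    - [[0, 2, 0], [0, 0, 0], 0]
    - [[0, 3, 0], [0, 0, 0], 0]
    - [[0, 4, 0], [0, 0, 0], 0]
    - [[0, 5, 0], [0, 0, 0], 0]
    - [[0, 6, 0], [0, 0, 0], 0]

```text
time: 61.05
eef_pos: [0.649, 0.2057, 0.1723]
tcp_rot: [-2.229, -2.214, -0.001]
force: [-3.2, -0.4, 0.6]
finger_gap: 0.0006
```

Call:
carry_out:
  deltas:
    - [[0, 0.5, 0], [0, 0, 0], 0]
    - [[0, 1, 0], [0, 0, 0], 0]
    - [[0, 1.5, 0], [0, 0, 0], 0]
    - [[0, 2, 0], [0, 0, 0], 0]

```text
time: 61.45
eef_pos: [0.6501, 0.2057, 0.1722]
tcp_rot: [-2.228, -2.213, 0.001]
force: [-4.1, -1.3, 1.1]
finger_gap: 0.0004
```

Call:
carry_out:
  deltas:
    - [[0, 0.7, 0], [0, 0, 0], 0]
    - [[0, 1.4, 0], [0, 0, 0], 0]
    - [[0, 2, 0], [0, 0, 0], 0]

```text
time: 61.75
eef_pos: [0.6501, 0.2056, 0.1723]
tcp_rot: [-2.226, -2.212, 0.006]
force: [-9.4, -2.2, 5.0]
finger_gap: 0.0003
```

Call:
carry_out:
  deltas:
    - [[0, 0.7, 0], [0, 0, 0], 0]
    - [[0, 1.4, 0], [0, 0, 0], 0]
    - [[0, 2, 0], [0, 0, 0], 0]

```text
time: 62.05
eef_pos: [0.65, 0.2057, 0.1723]
tcp_rot: [-2.224, -2.21, 0.011]
force: [-12.6, -1.8, 6.0]
finger_gap: 0.0005
```

Call:
carry_out:
  deltas:
    - [[0, 0.7, 0], [0, 0, 0], 0]
    - [[0, 1.4, 0], [0, 0, 0], 0]
    - [[0, 2, 0], [0, 0, 0], 0]

```text
time: 62.35
eef_pos: [0.65, 0.2056, 0.1723]
tcp_rot: [-2.222, -2.208, 0.015]
force: [-16.5, -2.2, 8.1]
finger_gap: 0.0004
```

The TCP has stopped at x=0.650 and the force is rising, so the door is shut. Backing off for a last check.

Call:
carry_out:
  deltas:
    - [[0, -3, 0], [0, 0, 0], 0]
    - [[0, -10, 0], [0, 0, 0], 0]
    - [[0, -30, 0], [0, 0, 0], 0]
    - [[0, -60, 0], [0, 0, 0], 0]
    - [[0, -90, -20], [0, 0, 0], 0]
    - [[0, -125, -60], [0, 0, 0], 0]
    - [[0, -165, -100], [0, 0, 0], 0]
    - [[0, -205, -140], [0, 0, 0], 0]
    - [[0, -245, -150], [0, 0, 0], 0]
    - [[0, -260, -150], [0, 0, 0], 0]
    - [[0, -260, -150], [0, 0, 0], 0]

```text
time: 63.45
eef_pos: [0.3958, 0.2082, 0.3236]
tcp_rot: [2.226, 2.215, 0.009]
force: [1.0, 0.1, 0.1]
finger_gap: 0.0004
```

Run:
```python
from slot import *
s=bot.sense(); print(s['eef_pos'],s['force'],s['q'])
T,im1=shot('top','t25.png'); find('top',['bogie_handle','furnace','funnel_c','mat','scoop_grip','spare_crucible','jar','tongs','sample0_c'],T=T,n=4)
T,im2=shot('scene','s25.png'); find('scene',['bogie_handle','funnel_c','scoop_grip','scoop_lip','spare_crucible','tongs','sample0_c'],T=T,n=4)
cv2.imwrite('pics/c25.png',np.hstack([cv2.resize(im2,(400,300)),cv2.resize(im1,(400,300))]))
```

```text
[0.39583066 0.20815112 0.32357241] [1.03586237 0.11677269 0.06107078] [ 3.27117869e-01  2.74804813e-02  1.52425183e+00  1.35025118e-03
  1.58410722e+00 -1.23867134e+00]
bogie_handle [([0.6665, 0.2074, 0.1941], 0.65)]
furnace [([0.7539, 0.2054, 0.0037], 0.89)]
funnel_c [([0.479, -0.4217, 0.039], 0.67), ([0.6135, -0.3474, 0.0764], 0.2)]
mat [([0.481, -0.4225, 0.0038], 0.74)]
scoop_grip [([0.3622, 0.0836, 0.0781], 0.91), ([0.8179, -0.1069, 0.0751], 0.88), ([0.6149, -0.3481, 0.074], 0.84), ([0.2505, -0.2952, 0.0736], 0.64)]
spare_crucible []
jar []
tongs [([0.6228, -0.4634, -0.0034], 0.69)]
sample0_c []
bogie_handle [([0.6611, 0.2089, 0.1937], 0.96)]
funnel_c [([0.4746, -0.4167, 0.0431], 0.84)]
scoop_grip [([0.3637, 0.0867, 0.0742], 0.9), ([0.25, -0.2939, 0.074], 0.81), ([0.6085, -0.3404, 0.0765], 0.68), ([0.8166, -0.1019, 0.0748], 0.59)]
scoop_lip [([0.1871, -0.333, 0.003], 0.92), ([0.8148, -0.179, 0.0061], 0.67), ([0.5581, -0.2895, 0.0096], 0.61), ([0.3078, 0.0307, 0.0074], 0.6)]
spare_crucible [([0.3325, -0.4559, 0.0023], 0.62)]
tongs [([0.6258, -0.4556, 0.0045], 0.87)]
sample0_c []
```

View pics/c25.png

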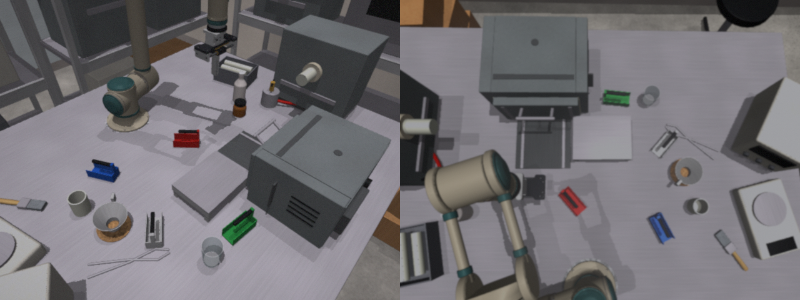

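The picture shows the door shut flush, the stand empty and the funnel upright on the mat. The scoop is upright at its place and the bystanders are unmoved.

```bash
python3 -c "
from plant import bot
print(bot.job_done(), bot.sense()['time'])"
```

```text
the job is handed in; nothing more can be done
the job is handed in; nothing more can be done
```

I finished every step and handed the job in at about 63.5 s robot time; no verdict is reported.

**What I did:**
- Poured the briquettes through the funnel into the tall crucible and put the scoop back upright.
- Stood the funnel on the mat and set all three sample crucibles on the tray.
- Pulled the tray over the step with its leading end raised 14 mm.
- Pushed the bogie home at about 0.1 m/s.

**Last checks:**
- **Bogie:** the push stalled at TCP x 0.650 with the force rising to 16 N. The handle read 0.661–0.667 m, against about 0.667 expected at home, and the picture shows the door shut flush.
- **Tray:** before rolling in, it was about 3 mm from the hearth centre and about 1° off square.
- **Funnel and scoop:** the funnel is within about 5 mm of the mat's centre. The scoop is within about 10 mm of where it started, and both are upright.
- **Bystanders:** the tongs and spare crucible read unmoved.

**What failed or disagreed:**
- During the pour the wrist strayed about 25 mm near a singularity. The scoop came back empty and no briquettes showed outside the crucible.
- I couldn't count the briquettes inside the crucible: I saw at least two there and three in the scoop at the start.
- The networks missed the jar in the last picture; I judged it unmoved by eye.
- The tray and its load can't be seen behind the shut door. They were last detected about 55 mm into the roll.

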